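Load the specimen disc from behind the glassware

ROBOT

A 7-joint arm with a two-finger parallel gripper is mounted at the origin on a cart in front of the work surface, level with it; the furniture and walls round the work are solid. World frame = base frame: x ahead of the robot, y to its left, z up, the work surface at z = 0. Lengths are in m, angles in rad, forces in N, time in s.
With the tool pointing down it reaches from about 0.425 to 0.875 m from the base axis. Payload 4.7 kg.
Tool frame: the origin (TCP) lies midway between the tips of the shut fingers; the grasp point (between the pads) lies 19 mm behind it; z points along the fingers, y is the line along which they close (so a half turn about z gives the same grasp; the last joint's range is limited). The gripper opens to 87 mm and grips with 3 to 60 N. Pads are 19 mm wide; open, the fingers measure 117 mm over their backs; the gripper's body (75 mm by 190 mm) begins 51 mm behind the grasp point.
Start: joints at [1.231, 0.321, -0.07, 1.45, 0.023, 1.371, -0.057], TCP at [0.225, -0.61, 0.193] pointing down, gripper open.
Joint ranges: [-2.86, 2.86], [-0.3, 2.09], [-1.38, 1.24], [0.06, 2.45], [-1.56, 4.7], [0.09, 2.05], [-2.69, 2.69]. Speed limits (rad/s): [2.57, 2.57, 3.14, 3.14, 3.14, 3.14, 3.14].

INTERFACE

Orientations are given as a unit quaternion [w, x, y, z].
In Python, from rig import telemetry, eyes, ticket, search_frame, masks_of, pinpoint gives the robot as it stands.
- The arm moves only by the tool jog_arm, never from a script. Its argument "series" is a list of rows, each a list of 3 entries, a list of its own where there are three numbers: the shift along the tool's x, y, z in cm, then the turn, a rotation vector about the tool's x, y, z in rad, then the opening, from -1 (shut) to 1 (fully open). A call has 1 to 20 rows; each row shifts and turns the commanded pose from where the row before left it, along the tool's axes as they then stand; what a row does not reach is not made up. A row lasts 1/12 s, in which the tool goes at most 41.7 mm and 7.16 degrees, less where a joint would pass 70% of its speed; a pose out of reach is approached as far as the arm can. A call is refused whole if a number of a shift passes 4.17 or a number of a turn 0.125, either way. A call with a gripper value outside its range is refused whole. The fingers move at their own pace and stop on an object; the grip force is fixed at half the most. Time passes only in rows, so rows that do not move let the fingers close. It gives the time, the measured TCP pose, the force, the opening and the grip force at its end, in the units of the state.
- telemetry.get_state(): the state, without advancing time (a new reading comes with each control period).
- eyes.camera(name): name is "scene" or "top" or "wrist"; returns a dict with "color" (480x640x3 uint8, red, green, blue), "K" (3x3 intrinsics, pixels), "D" ([k1, k2, p1, p2, k3] as OpenCV has them; the pictures are not rectified), "xyz" and "orientation" of the camera in the world; the wrist camera has in their place "mount" (4x4, takes a point from camera to tool coordinates, whose origin is the TCP and whose axes are the flange's). Camera axes: x right, y up, looking along -z (the intrinsics and any distortion apply to the point x, -y, -z); pixel columns grow to the right and rows downward; lengths in m; the calibration is good to about 2 mm. A picture is of the moment at which its call begins: read the wrist's pose just before it. There is no depth.
- ticket.close_job(): hands the job in; it is judged then, once.
Trained networks look in the newest picture that a camera, given by its name, has taken for a name from the list of things; names that differ only in an ending like _2 or _b are one class to them, and where a whole thing is asked for, a point or a joint stands for the part that bears it (a point fixed in the world has none). Each returns a list of dicts, best first, with "conf" (0 to 1); they miss things now and then, are a little off and sometimes report something else, mostly with a low value. They report only what shows in the picture. A call takes as long as a camera call. They do not tell look-alikes from the thing itself.
- search_frame(name, camera): "point" ([x, y, z] in m, in world coordinates, good to about 4 mm: the middle of the surface that is visible of it).
- masks_of(name, camera): "mask" (480x640 bool, what is visible of it).
- pinpoint(name, camera): "point" ([x, y, z] in m, in world coordinates, good to about 4 mm: a listed point, or the origin of a listed thing).
The state is a dict: "time_s": time; "joint_pos": joint angles; "joint_vel": joint speeds; "joint_torque": joint torques, N m; "eef_pos": TCP position; "ee_rot": TCP orientation; "wrist_force": force on the tool from outside, world axes, zero at the start; "wrist_torque": the same for the moment, N m; "width": finger opening in m; "grip_force": force on a finger pad.
Only numpy, scipy, OpenCV 4.12 (cv2) and the standard library are available. Lean on these libraries where they do the work, as an engineer would, in place of code of your own. Each camera call takes 0.05 s, during which the arm holds its last target. There are 200 camera calls.

TASK

The black specimen disc in the steel tray is hemmed in by two jars and a flask. Stand all three upright on the black rubber mat first, then fetch the disc and push it down into the spring-loaded magazine until it is caught under the two catches and stays there when let go; then put the jars and the flask back in the tray, upright, each where it stood. Leave the calculator and the timer where they lie.

Things in the scene. Friction and masses are not known exactly. Their poses are not given: they have to be found in the camera images.
- spill_tray: Fixed shallow steel tray, 206 (x) x 240 (y) mm, its floor 6 mm and its lip 12 mm above the worktop. Origin at the centre of its underside. The disc, the jars and the flask stand on its floor.
- rubber_mat: Fixed square black rubber mat, 180 x 180 x 6 mm, lying on the worktop: the side area. Origin at the centre of its underside.
- magazine: Fixed disc magazine: base plate 130 (x) x 84 (y) x 8 mm, origin under its centre; on it four upright rods (8 mm thick, tapered tops, 74 mm high) round a 56 mm bore. Sprung catches sloping on top, to 66 mm high, on columns 74 mm apart at the +x and -x sides, reach 5.5 mm over a disc's rim. The +y and -y sides are open (37 mm between rods): fingers holding the disc along this y go down with it.
- follower (a joint): The magazine's spring follower, a 40 mm plate in the bore, its top 48 mm above the worktop when free. 0 when up, grows in metres as pushed down: 0.018 with a disc caught, at most 0.024. 2.5 N at 0, 250 N/m; with the catches a push takes up to about 12 N.
- disc: Loose black resin disc with a small metal inset on top, 50 mm wide, 22 mm thick, 60 g, origin at the centre of its underside, z up. It lies flat in the tray between the taller things. In the magazine it first rests on the catches with its underside 61 mm above the worktop; the catches snap over it once pushed to 29 mm or lower; let go, it then rises to 30 mm (top at 52 mm) and stays.
- tall_jar: Larger loose white jar with a red screw lid, 67 mm wide, 132 mm tall (lid 65 mm wide, from 112 mm up), about 120 g. Origin at the centre of its underside, z up.
- small_jar: Smaller loose white jar with a red screw lid, 54 mm wide, 98 mm tall, about 60 g. Origin at the centre of its underside, z up.
- flask: Loose conical glass flask with a foil cap, 168 mm tall, foot 67 mm wide, neck 36 mm wide from 60 to 158 mm above its foot (take it there), about 90 g. Origin at the centre of its underside, z up.
- calculator: Loose desk calculator, 130 x 75 x 17 mm, a bystander. Origin at the centre of its underside.
- timer: Loose bench timer, 66 x 62 x 19 mm, a bystander. Origin at the centre of its underside.
Mind the look-alikes: they are no part of the job. Leave any purple look-alike of the small_jar alone. What is shaped like the tall_jar but green is not meant.

How it is judged:
By the outcome, as a careful person would: the job done as asked, in the order asked, and still so for the second after the job is handed in, with the robot touching nothing.
It also fails if it takes over 147 s, if anything falls off the work surface, if the arm or the gripper's body presses on something with over 40 N, if the wrist force passes 120 N, or if a joint passes its speed limit or range.

## Working session

There is one attempt and no reset: what is moved stays moved. The work goes in short steps, Python scripts to look and compute and a tool call to move; the robot and the scene stay as the last step left them, time stands still between calls to the robot, and variables do not carry over. Pictures are saved under pics/ and viewed, at most 14 in all, crops included, and the job is handed in when it is done.

Besides the shell and the picture viewer there is one more tool, called after "Request:" as name([rows], argument=value, ...), one row to a line, values as JSON. jog_arm: Moves the arm, as the interface text tells. Its arguments: {"type":"object","properties":{"series":{"type":"array","items":{"type":"array"}}},"required":["series"]}

```bash
mkdir -p pics; ls; python3 - <<'E'
from rig import telemetry, eyes, search_frame, pinpoint
import cv2,numpy as np
s=telemetry.get_state();print({k:np.round(v,3).tolist() for k,v in s.items()})
for c in ("top","scene"):
    d=eyes.camera(c);cv2.imwrite(f"pics/{c}0.png",d["color"][:,:,::-1])
    print(c,np.round(d["xyz"],3),np.round(d["orientation"],3),np.round(d["K"],1).tolist(),d["D"])
    for n in "spill_tray rubber_mat magazine disc tall_jar small_jar flask calculator timer".split():
        print(n,[(np.round(r["point"],3).tolist(),round(r["conf"],2)) for r in pinpoint(n,c)])
E
```

```text
pics
{'time_s': 0.0, 'joint_pos': [1.231, 0.322, -0.07, 1.452, 0.023, 1.371, -0.057], 'joint_vel': [-0.0, 0.001, 0.0, -0.0, 0.002, 0.001, 0.003], 'joint_torque': [-0.0, -49.129, -0.404, -31.254, -0.064, 0.044, 0.0], 'eef_pos': [0.225, -0.609, 0.192], 'ee_rot': [-0.001, 0.984, 0.176, -0.0], 'wrist_force': [-0.187, 0.123, 0.423], 'wrist_torque': [-0.026, -0.067, 0.019], 'grip_force': 0.0, 'width': 0.087}
top [ 0.288 -0.029  1.571] [-0.699 -0.041  0.047  0.712] [[616.4, 0.0, 324.1], [0.0, 616.4, 240.4], [0.0, 0.0, 1.0]] [-0.0156243  0.         0.         0.         0.       ]
spill_tray [([0.61, 0.006, -0.0], 0.71)]
rubber_mat [([0.392, -0.272, 0.0], 0.78)]
magazine [([0.384, 0.26, -0.001], 0.91)]
disc [([0.638, 0.007, 0.009], 0.69)]
tall_jar [([0.389, 0.375, 0.0], 0.66), ([0.549, 0.012, 0.003], 0.62)]
small_jar [([0.343, -0.428, -0.002], 0.94), ([0.616, -0.072, 0.006], 0.84), ([0.549, -0.196, 0.0], 0.7)]
flask [([0.627, 0.082, 0.006], 0.95), ([0.551, 0.012, 0.004], 0.5)]
calculator [([0.382, 0.073, -0.001], 0.7), ([0.546, 0.011, 0.002], 0.19)]
timer [([0.36, -0.068, 0.0], 0.82), ([0.61, 0.008, -0.002], 0.51)]
scene [-0.695  0.705  1.154] [-0.446 -0.21   0.38   0.782] [[587.8, 0.0, 328.5], [0.0, 587.8, 238.8], [0.0, 0.0, 1.0]] [-0.1644466  0.         0.         0.         0.       ]
spill_tray [([0.61, 0.009, 0.002], 0.56)]
rubber_mat [([0.39, -0.278, -0.004], 0.88)]
magazine [([0.383, 0.259, -0.001], 0.74)]
disc [([0.64, 0.006, 0.006], 0.5)]
tall_jar [([0.552, 0.012, 0.008], 0.73), ([0.393, 0.378, -0.002], 0.61)]
small_jar [([0.613, -0.072, 0.005], 0.97), ([0.548, -0.199, -0.004], 0.77), ([0.608, 0.01, 0.001], 0.22)]
flask [([0.629, 0.086, 0.008], 0.92), ([0.61, 0.008, -0.0], 0.57)]
calculator []
timer [([0.362, -0.071, 0.0], 0.67)]
```

View pics/top0.png

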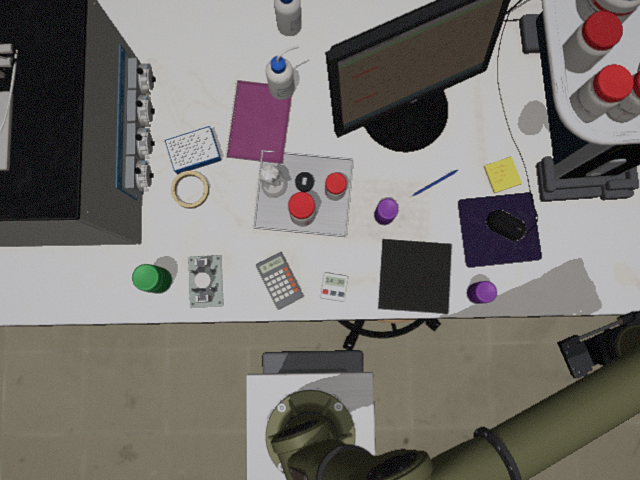

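View pics/scene0.png

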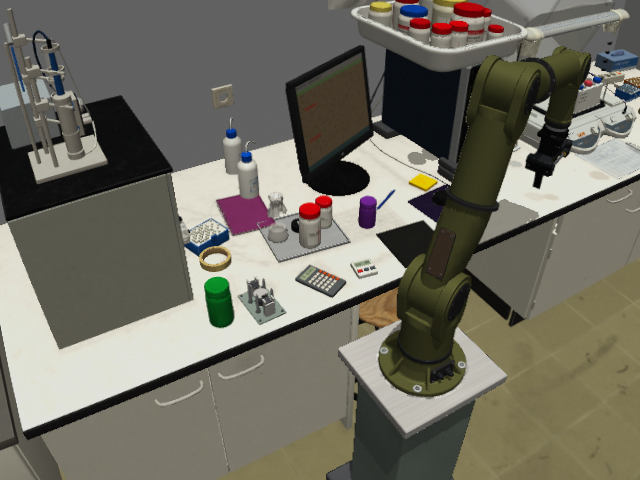

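The top view shows the tray at about (303,193). In it are the red-lid tall jar (302,208), red-lid small jar (335,184), foil-cap flask (270,178) and black disc (305,182). The magazine is at (206,281) and the mat at (415,276).

Candidates:
- **small_jar:** red (335,184), purple (387,210) or purple (482,292). The red one in the tray fits, because purple ones are to be left alone.
- **tall_jar:** red (302,208) or green (150,277). The red one in the tray fits, because green is excluded.

I'll confirm with an enlarged crop, and also check the gripper's shape and the yaws.

```bash
cat > h.py <<'E'
from rig import telemetry, eyes, search_frame, pinpoint, masks_of
import cv2,numpy as np
from scipy.spatial.transform import Rotation as R
def rot(q): return R.from_quat([q[1],q[2],q[3],q[0]])
def pose(d,st=None):
    if "mount" in d:
        s=st; M=np.array(d["mount"]);Rt=rot(s["ee_rot"]).as_matrix()
        return Rt@M[:3,:3], Rt@M[:3,3]+np.array(s["eef_pos"])
    return rot(d["orientation"]).as_matrix(), np.array(d["xyz"])
def toplane(d,px,z,st=None):
    Rc,t=pose(d,st)
    u=cv2.undistortPoints(np.array(px,float).reshape(-1,1,2),np.array(d["K"]),np.array(d["D"])).reshape(-1,2)
    r=np.c_[u[:,0],-u[:,1],-np.ones(len(u))]@Rc.T
    return t+r*((z-t[2])/r[:,2])[:,None]
def toolyaw(s):
    y=rot(s["ee_rot"]).as_matrix()[:,1]; return np.degrees(np.arctan2(y[1],y[0]))
def go(x,y,z,yaw=None):
    """print total tool-frame shift (cm) to target, with tool-y world direction yaw deg"""
    s=telemetry.get_state();M=rot(s["ee_rot"]).as_matrix()
    d=np.array([x,y,z])-s["eef_pos"]
    print("t",round(s["time_s"],2),"at",np.round(s["eef_pos"],4),"tooly",round(toolyaw(s),1),"tilt",np.round(M[:,2],3),"q",np.round(s["joint_pos"],2))
    print("shift cm (tool)",np.round(M.T@d*100,2))
E
python3 - <<'E'
from h import *
d=eyes.camera("top")
for n,z in (("magazine",.008),("rubber_mat",.006),("spill_tray",.012)):
    m=masks_of(n,"top")[0]["mask"].astype(np.uint8)
    c=max(cv2.findContours(m,0,1)[0],key=cv2.contourArea).reshape(-1,2)
    w=toplane(d,c,z)[:,:2]*1000
    (cx,cy),sz,a=cv2.minAreaRect(w.astype(np.float32)); print(n,cx,cy,sz,a)
im=d["color"][:,:,::-1]
s=eyes.camera("scene")["color"][:,:,::-1]
A=cv2.resize(im[140:320,130:450],(640,360),interpolation=2)
B=cv2.resize(s[100:200,500:606],(254,240),interpolation=2);C=cv2.resize(im[310:400,540:640],(267,240),interpolation=2)
o=np.zeros((600,640,3),np.uint8);o[:360]=A;o[360:,:254]=B;o[360:,260:527]=C
cv2.imwrite("pics/c1.png",o)
print(np.round(eyes.camera("wrist")["mount"],3))
E
```

```text
magazine 383.6163024902344 258.2378845214844 (129.9668426513672, 84.65876007080078) 2.3856825828552246
rubber_mat 387.2841796875 -274.1369934082031 (180.36160278320312, 179.85662841796875) 84.7907485961914
spill_tray 605.6117553710938 6.439353942871094 (240.0996551513672, 207.10226440429688) 83.4971694946289
[[ 0.001  0.96   0.279  0.077]
 [ 1.    -0.001  0.     0.   ]
 [ 0.001  0.279 -0.96  -0.192]
 [ 0.     0.     0.     1.   ]]
```

View pics/c1.png

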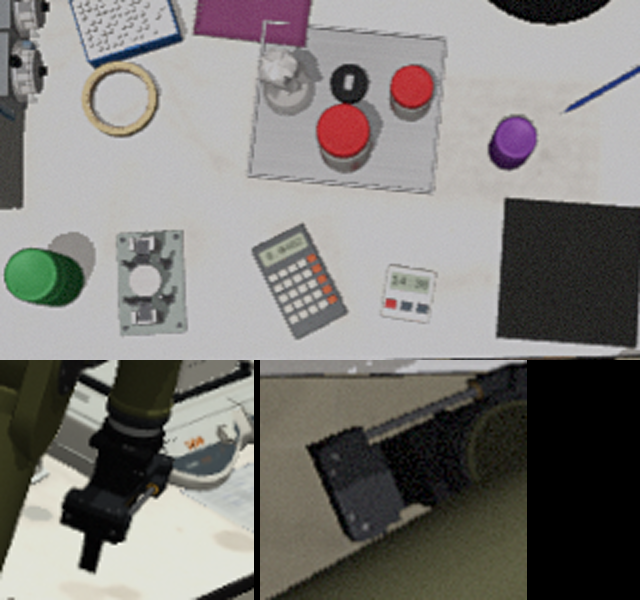

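The crop confirms the layout: the red-lidded jars, the flask and the disc are in the tray. The purple jar (515,142 in the crop) and the green one (45,277) stay put. First I move over the flask, keeping the present yaw.

Request:
jog_arm([
  [[3.1,-2.55,-0.5],[0,0,0],1],
  [[3.1,-2.55,-0.5],[0,0,0],1],
  [[3.1,-2.55,-0.5],[0,0,0],1],
  [[3.1,-2.55,-0.5],[0,0,0],1],
  [[3.1,-2.55,-0.5],[0,0,0],1],
  [[3.1,-2.55,-0.5],[0,0,0],1],
  [[3.1,-2.55,-0.5],[0,0,0],1],
  [[3.1,-2.55,-0.5],[0,0,0],1],
  [[3.1,-2.55,-0.5],[0,0,0],1],
  [[3.1,-2.55,-0.5],[0,0,0],1],
  [[3.1,-2.55,-0.5],[0,0,0],1],
  [[3.1,-2.55,-0.5],[0,0,0],1],
  [[3.1,-2.55,-0.5],[0,0,0],1],
  [[3.1,-2.55,-0.5],[0,0,0],1],
  [[3.1,-2.55,-0.5],[0,0,0],1],
  [[3.1,-2.55,0],[0,0,0],1],
  [[3.1,-2.55,0],[0,0,0],1],
  [[3.1,-2.55,0],[0,0,0],1],
  [[3.1,-2.55,0],[0,0,0],1],
  [[2,-1.8,0],[0,0,0],1],
])

```text
time_s: 2.97
eef_pos: [0.6233, 0.0768, 0.2678]
ee_rot: [-0.001, 0.984, 0.177, 0.0]
wrist_force: [-0.2, -0.1, -0.2]
width: 0.087
grip_force: 0.0
```

```bash
python3 - <<'E'
from h import *
go(.628,.084,.26)
s=telemetry.get_state();d=eyes.camera("wrist");cv2.imwrite("pics/w1.png",d["color"][:,:,::-1])
for n in "flask tall_jar small_jar disc".split():
    print(n,[(np.round(r["point"],4).tolist(),round(r["conf"],2)) for r in pinpoint(n,"wrist")])
E
```

```text
t 2.97 at [0.6233 0.0768 0.2678] tooly -69.6 tilt [ 0.     0.002 -1.   ] q [ 0.36  0.32 -0.68  1.37  0.19  1.52 -1.52]
shift cm (tool) [ 0.69 -0.51  0.78]
flask []
tall_jar [([0.5551, 0.0128, 0.0051], 0.93), ([0.3901, 0.379, 0.0011], 0.72)]
small_jar [([0.6141, -0.0699, 0.0045], 0.77), ([0.5494, -0.2004, -0.0014], 0.68)]
disc [([0.6339, 0.0083, 0.0047], 0.8)]
```

View pics/w1.png

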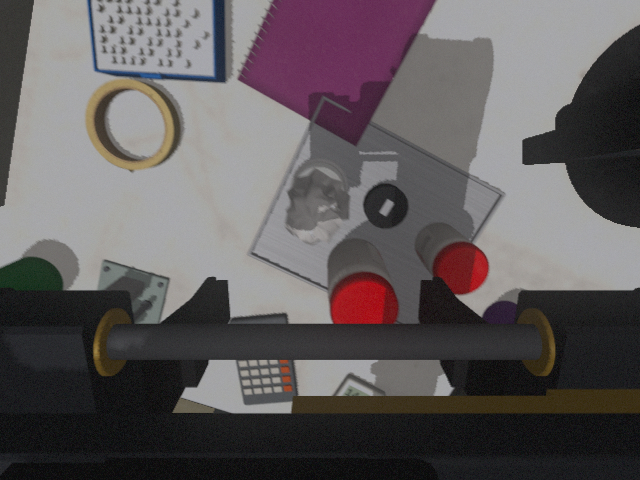

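The wrist view shows the flask's foil cap at about (318,205), the disc at (386,205), and the tall and small jar lids at (364,303) and (460,267). The gripper's long side runs along tool y. I check the flask position and descend.

```bash
python3 - <<'E'
from h import *
s=telemetry.get_state();d=eyes.camera("wrist")
print(toplane(d,[(318,205)],.165,s))
for c in ("wrist","top"):
    if c=="top": eyes.camera(c)
    print([(np.round(r["point"],4).tolist(),round(r["conf"],2)) for r in search_frame("flask",c)])
E
```

```text
[[0.63700775 0.08146187 0.165     ]]
[([0.6341, 0.0879, 0.159], 0.78)]
[]
```

Request:
jog_arm([
  [[0.9,-0.45,1],[0,0,0],1],
  [[0,0,2],[0,0,0],1],
  [[0,0,3],[0,0,0],1],
  [[0,0,3],[0,0,0],1],
  [[0,0,3],[0,0,0],1],
  [[0,0,2.5],[0,0,0],1],
  [[0,0,1.1],[0,0,0],1],
  [[0,0,0],[0,0,0],1],
  [[0,0,0],[0,0,0],-1],
  [[0,0,0],[0,0,0],-1],
  [[0,0,0],[0,0,0],-1],
  [[0,0,0],[0,0,0],-1],
  [[0,0,0],[0,0,0],-1],
  [[0,0,0],[0,0,0],-1],
  [[0,0,0],[0,0,0],-1],
  [[0,0,0],[0,0,0],-1],
])

```text
time_s: 4.75
eef_pos: [0.6293, 0.08, 0.1121]
ee_rot: [0.0, 0.984, 0.176, 0.0]
wrist_force: [-0.2, 0.0, 0.3]
width: 0.0418
grip_force: 0.2
```

Request:
jog_arm([
  [[0,0,0],[0,0,0],-1],
  [[0,0,0],[0,0,0],-1],
  [[0,0,0],[0,0,0],-1],
  [[0,0,0],[0,0,0],-1],
  [[0,0,-1],[0,0,0],-1],
  [[0,0,-2],[0,0,0],-1],
  [[0,0,-3],[0,0,0],-1],
  [[0,0,-3],[0,0,0],-1],
  [[0,0,-3],[0,0,0],-1],
  [[0,0,-2],[0,0,0],-1],
  [[0,0,-1.5],[0,0,0],-1],
  [[0,0,0],[0,0,0],-1],
])

```text
time_s: 5.75
eef_pos: [0.631, 0.0806, 0.2716]
ee_rot: [0.0, 0.984, 0.176, 0.003]
wrist_force: [-0.2, -0.1, -0.8]
width: 0.0353
grip_force: 29.8
```

```bash
python3 - <<'E'
from h import *
print(telemetry.get_state()["grip_force"],telemetry.get_state()["width"])
go(.446,-.234,.267)
E
```

```text
29.786799374242037 0.03525446966734041
t 5.75 at [0.631  0.0806 0.2716] tooly -69.7 tilt [ 0.007  0.001 -1.   ] q [ 0.35  0.33 -0.68  1.35  0.21  1.52 -1.53]
shift cm (tool) [-28.25  23.1    0.32]
```

Request:
jog_arm([
  [[-0.7,0.55,0],[0,0,0],-1],
  [[-1.5,1.2,0],[0,0,0],-1],
  [[-2,1.65,0],[0,0,0],-1],
  [[-2,1.65,0],[0,0,0],-1],
  [[-2,1.65,0],[0,0,0],-1],
  [[-2,1.65,0],[0,0,0],-1],
  [[-2,1.65,0],[0,0,0],-1],
  [[-2,1.65,0],[0,0,0],-1],
  [[-2,1.65,0],[0,0,0],-1],
  [[-2,1.65,0],[0,0,0],-1],
  [[-2,1.65,0],[0,0,0],-1],
  [[-2,1.65,0],[0,0,0],-1],
  [[-2,1.65,0],[0,0,0],-1],
  [[-2,1.6,0],[0,0,0],-1],
  [[-1.35,1.1,0],[0,0,0],-1],
  [[-0.7,0.5,0],[0,0,0],-1],
  [[0,0,0],[0,0,0],-1],
])

```text
time_s: 7.17
eef_pos: [0.4418, -0.2367, 0.2655]
ee_rot: [-0.001, 0.985, 0.174, -0.001]
wrist_force: [-0.2, 0.6, -1.9]
width: 0.0357
grip_force: 29.8
```

```bash
python3 - <<'E'
from h import *
go(.446,-.234,.1125)
E
```

```text
t 7.17 at [ 0.4418 -0.2367  0.2655] tooly -70.0 tilt [-0.003  0.001 -1.   ] q [ 0.86 -0.01 -0.42  1.68 -0.    1.47 -0.78]
shift cm (tool) [ 0.52 -0.09 15.3 ]
```

Request:
jog_arm([
  [[0.4,-0.1,1],[0,0,0],-1],
  [[0,0,2],[0,0,0],-1],
  [[0,0,3],[0,0,0],-1],
  [[0,0,3],[0,0,0],-1],
  [[0,0,3],[0,0,0],-1],
  [[0,0,1.5],[0,0,0],-1],
  [[0,0,0.7],[0,0,0],-1],
  [[0,0,0.3],[0,0,0],-1],
  [[0,0,0],[0,0,0],-1],
  [[0,0,0],[0,0,0],-1],
])

```text
time_s: 8.0
eef_pos: [0.4489, -0.232, 0.123]
ee_rot: [0.001, 0.984, 0.177, 0.001]
wrist_force: [-0.7, 0.1, -0.8]
width: 0.0353
grip_force: 29.8
```

Request:
jog_arm([
  [[-0.2,0,0.5],[0,0,0],-1],
  [[0,0,0.3],[0,0,0],-1],
  [[0,0,0.2],[0,0,0],-1],
  [[0,0,0],[0,0,0],-1],
])

```text
time_s: 8.33
eef_pos: [0.4458, -0.2332, 0.112]
ee_rot: [0.0, 0.984, 0.176, 0.0]
wrist_force: [-0.9, 0.4, -1.1]
width: 0.0354
grip_force: 29.8
```

Request:
jog_arm([
  [[0,0,0.1],[0,0,0],-1],
  [[0,0,0],[0,0,0],-0.2],
  [[0,0,0],[0,0,0],0],
  [[0,0,0],[0,0,0],0.5],
  [[0,0,0],[0,0,0],1],
  [[0,0,0],[0,0,0],1],
  [[0,0,0],[0,0,0],1],
  [[0,0,-1],[0,0,0],1],
  [[0,0,-3],[0,0,0],1],
  [[0,0,-3],[0,0,0],1],
  [[0,0,-3],[0,0,0],1],
  [[0,0,-2],[0,0,0],1],
  [[0,0,0],[0,0,0],1],
])

```text
time_s: 9.42
eef_pos: [0.4485, -0.2342, 0.2368]
ee_rot: [0.003, 0.984, 0.176, 0.003]
wrist_force: [0.7, 0.6, 0.3]
width: 0.0864
grip_force: 0.0
```

```bash
python3 - <<'E'
from h import *
go(.553,.0125,.23)
E
```

```text
t 9.42 at [ 0.4485 -0.2342  0.2368] tooly -69.7 tilt [ 0.008 -0.005 -1.   ] q [ 0.86  0.   -0.43  1.73  0.    1.4  -0.79]
shift cm (tool) [ 18.35 -19.52   0.64]
```

Request:
jog_arm([
  [[1.2,-1.3,0],[0,0,0],1],
  [[2.3,-2.4,0],[0,0,0],1],
  [[2.3,-2.4,0],[0,0,0],1],
  [[2.3,-2.4,0],[0,0,0],1],
  [[2.3,-2.4,0],[0,0,0],1],
  [[2.3,-2.4,0],[0,0,0],1],
  [[2.3,-2.4,0],[0,0,0],1],
  [[2.2,-2.4,0],[0,0,0],1],
  [[1.1,-1.4,0],[0,0,0],1],
  [[0,0,0],[0,0,0],1],
  [[0,0,0],[0,0,0],1],
])

```text
time_s: 10.33
eef_pos: [0.5497, 0.0144, 0.2306]
ee_rot: [-0.0, 0.984, 0.177, -0.0]
wrist_force: [0.0, 1.0, 0.5]
width: 0.087
grip_force: 0.0
```

```bash
python3 - <<'E'
from h import *
go(.553,.0125,.082)
d=eyes.camera("wrist");print([(np.round(r["point"],4).tolist(),round(r["conf"],2)) for r in pinpoint("tall_jar","wrist")])
eyes.camera("top")
for n in ("tall_jar","flask"): print(n,[(np.round(r["point"],4).tolist(),round(r["conf"],2)) for r in pinpoint(n,"top")])
E
```

```text
t 10.33 at [0.5497 0.0144 0.2306] tooly -69.6 tilt [-0.001  0.    -1.   ] q [ 0.55  0.14 -0.68  1.63  0.09  1.41 -1.36]
shift cm (tool) [ 0.26  0.3  14.86]
[([0.5546, 0.0123, 0.0051], 0.9)]
tall_jar [([0.3914, 0.3753, -0.0018], 0.75), ([0.3848, 0.0721, -0.0002], 0.44)]
flask [([0.4434, -0.2294, 0.0078], 0.94)]
```

Request:
jog_arm([
  [[0.3,0.3,1.5],[0,0,0],1],
  [[0,0,3],[0,0,0],1],
  [[0,0,3],[0,0,0],1],
  [[0,0,3],[0,0,0],1],
  [[0,0,2.5],[0,0,0],1],
  [[0,0,1.5],[0,0,0],1],
  [[0,0,0.5],[0,0,0],1],
  [[0,0,0],[0,0,0],1],
  [[0,0,0],[0,0,0],-1],
  [[0,0,0],[0,0,0],-1],
  [[0,0,0],[0,0,0],-1],
  [[0,0,0],[0,0,0],-1],
  [[0,0,0],[0,0,0],-1],
  [[0,0,0],[0,0,0],-1],
])

```text
time_s: 11.75
eef_pos: [0.5545, 0.0115, 0.0819]
ee_rot: [0.0, 0.984, 0.176, 0.001]
wrist_force: [0.2, -1.4, 4.2]
width: 0.0641
grip_force: 30.0
```

Request:
jog_arm([
  [[0,0,0],[0,0,0],-1],
  [[0,0,-1],[0,0,0],-1],
  [[0,0,-2],[0,0,0],-1],
  [[0,0,-3],[0,0,0],-1],
  [[0,0,-3],[0,0,0],-1],
  [[0,0,-3],[0,0,0],-1],
  [[0,0,-3],[0,0,0],-1],
  [[0,0,-2],[0,0,0],-1],
  [[0,0,-1],[0,0,0],-1],
  [[0,0,0],[0,0,0],-1],
])

```text
time_s: 12.58
eef_pos: [0.5548, 0.0119, 0.2632]
ee_rot: [0.0, 0.984, 0.176, 0.002]
wrist_force: [-0.3, 1.0, -1.7]
width: 0.0635
grip_force: 30.0
```

Request:
jog_arm([
  [[-0.8,0.5,0],[0,0,0],-1],
  [[-1.6,1,0],[0,0,0],-1],
  [[-2.1,1.3,0],[0,0,0],-1],
  [[-2.1,1.3,0],[0,0,0],-1],
  [[-2.1,1.3,0],[0,0,0],-1],
  [[-2.1,1.3,0],[0,0,0],-1],
  [[-2.1,1.3,0],[0,0,0],-1],
  [[-2.1,1.3,0],[0,0,0],-1],
  [[-2.1,1.3,0],[0,0,0],-1],
  [[-2.1,1.3,0],[0,0,0],-1],
  [[-2.1,1.3,0],[0,0,0],-1],
  [[-2.1,1.3,0],[0,0,0],-1],
  [[-1.6,1,0],[0,0,0],-1],
  [[-1,0.6,0],[0,0,0],-1],
  [[0,0,0],[0,0,0],-1],
  [[0,0,0],[0,0,0],-1],
])

```text
time_s: 13.92
eef_pos: [0.3644, -0.2292, 0.2592]
ee_rot: [-0.001, 0.985, 0.175, -0.001]
wrist_force: [-0.3, 0.7, -2.1]
width: 0.064
grip_force: 30.0
```

```bash
python3 - <<'E'
from h import *
go(.366,-.230,.0825)
E
```

```text
t 13.92 at [ 0.3644 -0.2292  0.2592] tooly -69.8 tilt [-0.002  0.002 -1.   ] q [ 0.88 -0.17 -0.33  1.83 -0.06  1.47 -0.66]
shift cm (tool) [ 0.15  0.18 17.67]
```

Request:
jog_arm([
  [[0.15,0.2,1],[0,0,0],-1],
  [[0,0,2],[0,0,0],-1],
  [[0,0,3],[0,0,0],-1],
  [[0,0,3],[0,0,0],-1],
  [[0,0,3],[0,0,0],-1],
  [[0,0,2.5],[0,0,0],-1],
  [[0,0,1],[0,0,0],-1],
  [[0,0,0.7],[0,0,0],-1],
  [[0,0,0.3],[0,0,0],-1],
  [[0,0,0],[0,0,0],-1],
  [[0,0,0],[0,0,0],-1],
])

```text
time_s: 14.83
eef_pos: [0.3688, -0.2313, 0.0971]
ee_rot: [0.001, 0.984, 0.176, 0.001]
wrist_force: [0.2, 0.1, -1.5]
width: 0.064
grip_force: 30.0
```

Down another 1.5 cm, with −0.2 in tool x.

Request:
jog_arm([
  [[-0.2,0,0.5],[0,0,0],-1],
  [[0,0,0.5],[0,0,0],-1],
  [[0,0,0.3],[0,0,0],-1],
  [[0,0,0.1],[0,0,0],-1],
  [[0,0,0],[0,0,0],-1],
])

```text
time_s: 15.25
eef_pos: [0.3659, -0.2316, 0.0819]
ee_rot: [-0.0, 0.984, 0.176, -0.0]
wrist_force: [-0.1, 0.2, -2.0]
width: 0.0639
grip_force: 30.0
```

Request:
jog_arm([
  [[0,0,0.1],[0,0,0],-1],
  [[0,0,0],[0,0,0],0.5],
  [[0,0,0],[0,0,0],0.7],
  [[0,0,0],[0,0,0],1],
  [[0,0,0],[0,0,0],1],
  [[0,0,0],[0,0,0],1],
  [[0,0,-1],[0,0,0],1],
  [[0,0,-2],[0,0,0],1],
  [[0,0,-3],[0,0,0],1],
  [[0,0,-3],[0,0,0],1],
  [[0,0,-3],[0,0,0],1],
  [[0,0,-3],[0,0,0],1],
  [[0,0,0],[0,0,0],1],
])

```text
time_s: 16.33
eef_pos: [0.369, -0.2333, 0.2379]
ee_rot: [0.004, 0.984, 0.176, 0.004]
wrist_force: [1.0, -0.5, 0.6]
width: 0.0869
grip_force: 0.0
```

```bash
python3 - <<'E'
from h import *
go(.614,-.0705,.23)
E
```

```text
t 16.33 at [ 0.369  -0.2333  0.2379] tooly -69.7 tilt [ 0.009 -0.007 -1.   ] q [ 0.88 -0.16 -0.34  1.87 -0.05  1.41 -0.66]
shift cm (tool) [28.62 -6.79  0.9 ]
```

Request:
jog_arm([
  [[1.5,-0.4,0],[0,0,0],1],
  [[3,-0.7,0],[0,0,0],1],
  [[3,-0.7,0],[0,0,0],1],
  [[3,-0.7,0],[0,0,0],1],
  [[3,-0.7,0],[0,0,0],1],
  [[3,-0.7,0],[0,0,0],1],
  [[3,-0.7,0],[0,0,0],1],
  [[3,-0.7,0],[0,0,0],1],
  [[3,-0.7,0],[0,0,0],1],
  [[2.2,-0.7,0],[0,0,0],1],
  [[1,-0.3,0],[0,0,0],1],
  [[0,0,0],[0,0,0],1],
  [[0,0,0],[0,0,0],1],
])

```text
time_s: 17.42
eef_pos: [0.6103, -0.0668, 0.2307]
ee_rot: [0.0, 0.984, 0.176, -0.001]
wrist_force: [-0.1, -0.3, -0.9]
width: 0.0874
grip_force: 0.0
```

```bash
python3 - <<'E'
from h import *
go(.614,-.0705,.053)
d=eyes.camera("wrist");print([(np.round(r["point"],4).tolist(),round(r["conf"],2)) for r in pinpoint("small_jar","wrist")])
eyes.camera("top")
for n in ("tall_jar","disc"): print(n,[(np.round(r["point"],4).tolist(),round(r["conf"],2)) for r in pinpoint(n,"top")])
E
```

```text
t 17.42 at [ 0.6103 -0.0668  0.2307] tooly -69.7 tilt [-0.001 -0.    -1.   ] q [ 0.55  0.28 -0.6   1.47  0.16  1.44 -1.27]
shift cm (tool) [ 0.24  0.48 17.77]
[([0.548, -0.2001, -0.0009], 0.93), ([0.6134, -0.071, 0.0076], 0.58)]
tall_jar [([0.3621, -0.2323, 0.0052], 0.9), ([0.3933, 0.3723, 0.0014], 0.67)]
disc [([0.6376, 0.0073, 0.0073], 0.48)]
```

Request:
jog_arm([
  [[0.3,0.4,1.5],[0,0,0],1],
  [[0,0,3],[0,0,0],1],
  [[0,0,3],[0,0,0],1],
  [[0,0,3],[0,0,0],1],
  [[0,0,3],[0,0,0],1],
  [[0,0,2],[0,0,0],1],
  [[0,0,1.5],[0,0,0],1],
  [[0,0,0.7],[0,0,0],1],
  [[0,0,0],[0,0,0],1],
  [[0,0,0],[0,0,0],-1],
  [[0,0,0],[0,0,0],-1],
  [[0,0,0],[0,0,0],-1],
  [[0,0,0],[0,0,0],-1],
  [[0,0,0],[0,0,0],-1],
  [[0,0,0],[0,0,0],-1],
  [[0,0,0],[0,0,0],-1],
])

```text
time_s: 19.0
eef_pos: [0.6154, -0.0694, 0.0544]
ee_rot: [0.0, 0.984, 0.176, 0.0]
wrist_force: [-0.2, 0.4, 1.0]
width: 0.0531
grip_force: 30.0
```

Request:
jog_arm([
  [[0,0,-1],[0,0,0],-1],
  [[0,0,-2],[0,0,0],-1],
  [[0,0,-3],[0,0,0],-1],
  [[0,0,-3],[0,0,0],-1],
  [[0,0,-3],[0,0,0],-1],
  [[0,0,-3],[0,0,0],-1],
  [[0,0,-2],[0,0,0],-1],
  [[0,0,-1],[0,0,0],-1],
  [[0,0,0],[0,0,0],-1],
])

```text
time_s: 19.75
eef_pos: [0.6164, -0.069, 0.237]
ee_rot: [0.001, 0.984, 0.176, 0.002]
wrist_force: [-0.2, -0.5, -1.0]
width: 0.0528
grip_force: 30.0
```

Request:
jog_arm([
  [[-1,0.6,0],[0,0,0],-1],
  [[-2,1.1,0],[0,0,0],-1],
  [[-2.5,1.4,0],[0,0,0],-1],
  [[-2.5,1.4,0],[0,0,0],-1],
  [[-2.5,1.4,0],[0,0,0],-1],
  [[-2.5,1.4,0],[0,0,0],-1],
  [[-2.5,1.4,0],[0,0,0],-1],
  [[-2.5,1.4,0],[0,0,0],-1],
  [[-2.5,1.4,0],[0,0,0],-1],
  [[-2.5,1.4,0],[0,0,0],-1],
  [[-2.5,1.4,0],[0,0,0],-1],
  [[-2.2,1.4,0],[0,0,0],-1],
  [[-1.5,0.9,0],[0,0,0],-1],
  [[-0.5,0.3,0],[0,0,0],-1],
  [[0,0,0],[0,0,0],-1],
])

```text
time_s: 21.0
eef_pos: [0.3924, -0.3317, 0.2321]
ee_rot: [-0.001, 0.985, 0.174, -0.001]
wrist_force: [-0.7, -0.4, 0.8]
width: 0.0535
grip_force: 30.0
```

Request:
jog_arm([
  [[0,0,0],[0,0,-0.12],-1],
  [[0,0,0],[0,0,-0.12],-1],
  [[0,0,0],[0,0,-0.12],-1],
  [[0,0,0],[0,0,-0.12],-1],
  [[0,0,0],[0,0,-0.12],-1],
  [[0,0,0],[0,0,-0.12],-1],
  [[0,0,0],[0,0,-0.12],-1],
  [[0,0,0],[0,0,-0.12],-1],
  [[0,0,0],[0,0,0],-1],
  [[0,0,0],[0,0,0],-1],
])

```text
time_s: 21.83
eef_pos: [0.3956, -0.3291, 0.2333]
ee_rot: [-0.001, 0.792, 0.61, 0.0]
wrist_force: [-0.0, 0.2, 0.1]
width: 0.053
grip_force: 30.0
```

```bash
python3 - <<'E'
from h import *
go(.395,-.331,.0547)
E
```

```text
t 21.83 at [ 0.3956 -0.3291  0.2333] tooly -14.8 tilt [-0.001  0.001 -1.   ] q [ 1.01  0.03 -0.37  1.71  0.01  1.4   0.38]
shift cm (tool) [-0.22  0.   17.86]
```

Request:
jog_arm([
  [[-0.2,0,1],[0,0,0],-1],
  [[0,0,2],[0,0,0],-1],
  [[0,0,3],[0,0,0],-1],
  [[0,0,3],[0,0,0],-1],
  [[0,0,3],[0,0,0],-1],
  [[0,0,2.5],[0,0,0],-1],
  [[0,0,1.5],[0,0,0],-1],
  [[0,0,0.8],[0,0,0],-1],
  [[0,0,0.5],[0,0,0],-1],
  [[0,0,0],[0,0,0],-1],
  [[0,0,0],[0,0,0],-1],
  [[0,0,0],[0,0,0],-1],
])

```text
time_s: 22.83
eef_pos: [0.3953, -0.3333, 0.0622]
ee_rot: [0.001, 0.792, 0.611, 0.0]
wrist_force: [0.6, -0.3, -0.2]
width: 0.0532
grip_force: 30.0
```

Request:
jog_arm([
  [[-0.1,0,0.4],[0,0,0],-1],
  [[0,0,0.3],[0,0,0],-1],
  [[0,0,0.1],[0,0,0],-1],
  [[0,0,0],[0,0,0],-1],
  [[0,0,0],[0,0,0],0.4],
  [[0,0,0],[0,0,0],0.6],
  [[0,0,0],[0,0,0],1],
  [[0,0,0],[0,0,0],1],
  [[0,0,0],[0,0,0],1],
  [[0,0,0],[0,0,0],1],
  [[0,0,-1],[0,0,0],1],
  [[0,0,-2],[0,0,0],1],
  [[0,0,-3],[0,0,0],1],
  [[0,0,-3],[0,0,0],1],
  [[0,0,-3],[0,0,0],1],
  [[0,0,-3],[0,0,0],1],
  [[0,0,-3],[0,0,0],1],
  [[0,0,0],[0,0,0],1],
  [[0,0,0],[0,0,0],1],
])

```text
time_s: 24.42
eef_pos: [0.3954, -0.3342, 0.2356]
ee_rot: [0.002, 0.792, 0.611, 0.0]
wrist_force: [0.2, -0.5, -0.5]
width: 0.0868
grip_force: 0.0
```

Request:
jog_arm([
  [[0,0,0],[0,0,0.12],1],
  [[0,0,0],[0,0,0.12],1],
  [[0,0,0],[0,0,0.12],1],
  [[0,0,0],[0,0,0.12],1],
  [[0,0,0],[0,0,0.12],1],
  [[0,0,0],[0,0,0.12],1],
  [[0,0,0],[0,0,0.12],1],
  [[0,0,0],[0,0,0.12],1],
  [[0,0,0],[0,0,0.12],1],
  [[0,0,0],[0,0,0.12],1],
  [[0,0,0],[0,0,0.07],1],
  [[0,0,0],[0,0,0],1],
  [[0,0,0],[0,0,0],1],
])

```text
time_s: 25.5
eef_pos: [0.3937, -0.3331, 0.2319]
ee_rot: [-0.001, 1.0, 0.023, -0.001]
wrist_force: [0.5, -0.1, -0.0]
width: 0.0871
grip_force: 0.0
```

```bash
python3 - <<'E'
from h import *
go(.637,.0075,.16)
d=eyes.camera("top");cv2.imwrite("pics/t2.png",cv2.resize(d["color"][140:320,130:510,::-1],(760,360)))
for n in ("tall_jar","small_jar","flask","disc"): print(n,[(np.round(r["point"],4).tolist(),round(r["conf"],2)) for r in pinpoint(n,"top")])
E
```

```text
t 25.5 at [ 0.3937 -0.3331  0.2319] tooly -87.4 tilt [-0.001  0.001 -1.   ] q [ 0.99  0.03 -0.35  1.71  0.01  1.4  -0.88]
shift cm (tool) [ 25.89 -32.89   7.2 ]
tall_jar [([0.389, 0.3754, 0.0031], 0.75), ([0.3617, -0.2344, 0.0035], 0.57)]
small_jar [([0.5485, -0.199, 0.0029], 0.72)]
flask [([0.4437, -0.2311, 0.0072], 0.7)]
disc [([0.6381, 0.0073, 0.0031], 0.81), ([0.3822, 0.2635, -0.001], 0.27)]
```

View pics/t2.png

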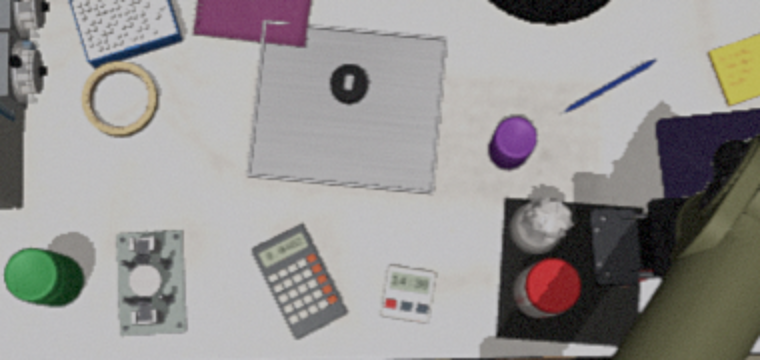

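The disc at (349,84) in the crop is now alone in the tray, and the flask (545,215) and tall jar (552,287) stand on the mat. Next I move over the disc.

Request:
jog_arm([
  [[1.3,-1.6,0],[0,0,0],1],
  [[2.4,-3.1,0],[0,0,0],1],
  [[2.4,-3.1,0],[0,0,0],1],
  [[2.4,-3.1,0],[0,0,0],1],
  [[2.4,-3.1,0],[0,0,0],1],
  [[2.4,-3.1,0],[0,0,0],1],
  [[2.4,-3.1,0],[0,0,0],1],
  [[2.4,-3.1,0.5],[0,0,0],1],
  [[2.4,-3.1,1],[0,0,0],1],
  [[2.4,-3,2],[0,0,0],1],
  [[2,-2.4,2],[0,0,0],1],
  [[1,-1.1,1.7],[0,0,0],1],
  [[0,0,0],[0,0,0],1],
  [[0,0,0],[0,0,0],1],
  [[0,0,0],[0,0,0],1],
])

```text
time_s: 27.0
eef_pos: [0.6378, 0.0039, 0.1623]
ee_rot: [0.0, 1.0, 0.021, 0.0]
wrist_force: [0.3, -0.1, 1.0]
width: 0.0873
grip_force: 0.0
```

```bash
python3 - <<'E'
from h import *
go(.637,.0075,.014)
d=eyes.camera("wrist");print([(np.round(r["point"],4).tolist(),round(r["conf"],2)) for r in pinpoint("disc","wrist")])
s=telemetry.get_state()
m=masks_of("disc","wrist")[0]["mask"].astype(np.uint8)
c=max(cv2.findContours(m,0,1)[0],key=cv2.contourArea);(cx,cy),ax,_=cv2.fitEllipse(c)
print(cx,cy,ax,toplane(d,[(cx,cy)],.022,s))
E
```

```text
t 27.0 at [0.6378 0.0039 0.1623] tooly -87.5 tilt [ 0.    -0.001 -1.   ] q [ 0.45  0.38 -0.64  1.51  0.23  1.33 -1.74]
shift cm (tool) [-0.07 -0.37 14.82]
[([0.6355, 0.0021, 0.0082], 0.57)]
321.6590270996094 217.5470733642578 (55.62773895263672, 58.10639953613281) [[0.63671184 0.00471386 0.022     ]]
```

Request:
jog_arm([
  [[-0.1,-0.2,1.5],[0,0,0],1],
  [[0,0,3],[0,0,0],1],
  [[0,0,3],[0,0,0],1],
  [[0,0,3],[0,0,0],1],
  [[0,0,2],[0,0,0],1],
  [[0,0,1],[0,0,0],1],
  [[0,0,0.7],[0,0,0],1],
  [[0,0,0.4],[0,0,0],1],
  [[0,0,0],[0,0,0],1],
  [[0,0,0],[0,0,0],1],
])

```text
time_s: 27.98
eef_pos: [0.6377, 0.0072, 0.0171]
ee_rot: [0.0, 1.0, 0.022, 0.001]
wrist_force: [-0.6, 0.0, -0.1]
width: 0.0872
grip_force: 0.0
```

Request:
jog_arm([
  [[-0.1,0,0.3],[0,0,0],1],
  [[0,0,0],[0,0,0],1],
  [[0,0,0],[0,0,0],-1],
  [[0,0,0],[0,0,0],-1],
  [[0,0,0],[0,0,0],-1],
  [[0,0,0],[0,0,0],-1],
  [[0,0,0],[0,0,0],-1],
  [[0,0,0],[0,0,0],-1],
  [[0,0,0],[0,0,0],-1],
  [[0,0,0],[0,0,0],-1],
  [[0,0,0],[0,0,0],-1],
])

```text
time_s: 28.9
eef_pos: [0.6356, 0.0072, 0.0127]
ee_rot: [0.0, 1.0, 0.022, -0.0]
wrist_force: [0.4, 0.4, -0.4]
width: 0.0348
grip_force: 0.0
```

```bash
python3 - <<'E'
from h import *
s=telemetry.get_state();print(s["width"],s["grip_force"],s["eef_pos"])
d=eyes.camera("wrist");e=eyes.camera("scene")
a=cv2.resize(d["color"][120:360,160:480,::-1],(480,360));b=cv2.resize(e["color"][190:270,250:357,::-1],(320,240))
o=np.zeros((600,480,3),np.uint8);o[:360]=a;o[360:,:320]=b;cv2.imwrite("pics/g1.png",o)
E
```

```text
0.034820637446552005 0.0 [0.63563517 0.00720507 0.01266974]
```

View pics/g1.png

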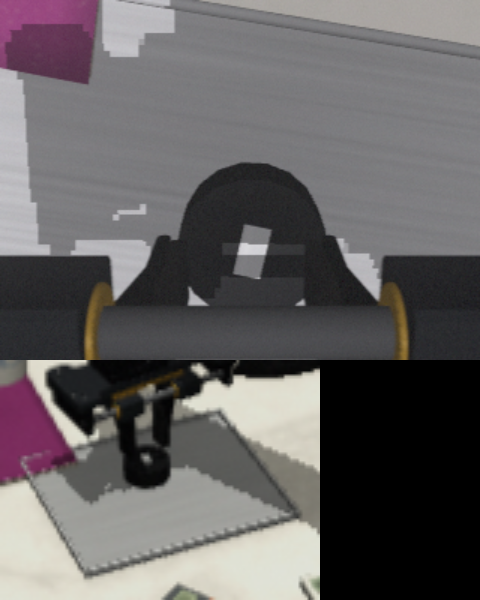

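```bash
python3 - <<'E'
from h import *
s=telemetry.get_state();d=eyes.camera("wrist");print(d["K"][0],s["time_s"],s["width"],s["grip_force"])
Rc,t=pose(d,s)
print(toplane(d,[(328.7,286.7)],.028,s))
# project points: tcp, grasp, finger lines
for p in [(0,0,0),(0,0,-.019),(0,.0174,0),(0,-.0174,0),(.0095,.0174,0)]:
    w=rot(s["ee_rot"]).apply(p)+s["eef_pos"];c=Rc.T@(w-t);K=np.array(d["K"])
    u=K[0,0]*c[0]/-c[2]+K[0,2];v=-K[1,1]*c[1]/-c[2]*1+K[1,2];print(p,round((u-160)*1.5),round((v-120)*1.5))
print([(np.round(r["point"],4).tolist(),round(r["conf"],2)) for r in pinpoint("disc","wrist")])
E
```

```text
[387.4316298    0.         323.84635308] 29.0 0.027227819817363597 0.0
[[0.63611452 0.00448013 0.028     ]]
(0, 0, 0) 245 234
(0, 0, -0.019) 245 256
(0, 0.0174, 0) 294 234
(0, -0.0174, 0) 196 234
(0.0095, 0.0174, 0) 295 208
[([0.6357, 0.0029, 0.007], 0.78)]
```

Request:
jog_arm([
  [[0,0,0],[0,0,0],-1],
  [[0,0,0],[0,0,0],-1],
  [[0,0,0],[0,0,0],-1],
  [[0,0,0],[0,0,0],-1],
])

```text
time_s: 29.43
eef_pos: [0.6356, 0.0072, 0.0127]
ee_rot: [0.0, 1.0, 0.022, -0.0]
wrist_force: [-0.5, 0.0, -0.5]
width: 0.0012
grip_force: 0.0
```

```bash
python3 - <<'E'
from h import *
s=telemetry.get_state();print(s["width"],s["grip_force"],s["eef_pos"],s["wrist_force"])
d=eyes.camera("wrist");e=eyes.camera("scene")
a=cv2.resize(d["color"][180:330,220:430,::-1],(504,360),interpolation=2);b=cv2.resize(e["color"][190:270,250:357,::-1],(320,240),interpolation=2)
o=np.zeros((600,504,3),np.uint8);o[:360]=a;o[360:,:320]=b;cv2.imwrite("pics/g2.png",o)
E
```

```text
0.0012206061662691785 0.0 [0.63559775 0.00720059 0.01267351] [-0.5191169   0.01120347 -0.48154733]
```

View pics/g2.png

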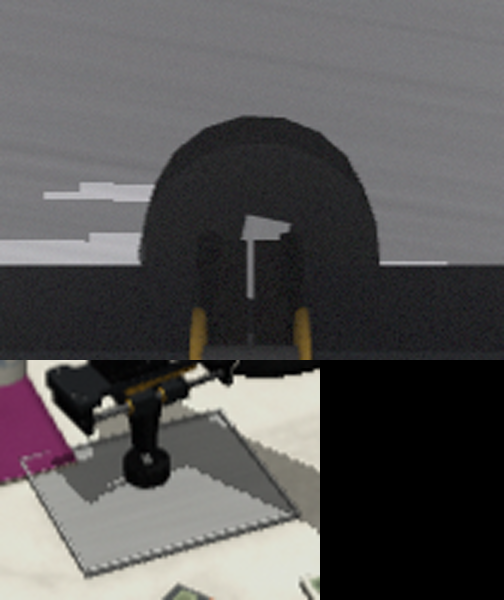

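The shut fingers ended up above the disc without touching it. The real tips are therefore higher than the reported TCP, which fits the tall jar having been gripped at its 65 mm lid. I'll calibrate by touching the disc top gently.

Request:
jog_arm([
  [[0,0,0.1],[0,0,0],-1],
  [[0,0,0.1],[0,0,0],-1],
  [[0,0,0.1],[0,0,0],-1],
  [[0,0,0],[0,0,0],-1],
  [[0,0,0],[0,0,0],-1],
])

```text
time_s: 29.95
eef_pos: [0.6355, 0.0072, 0.0095]
ee_rot: [0.0, 1.0, 0.022, -0.0]
wrist_force: [0.1, -0.1, 0.2]
width: 0.0003
grip_force: 0.0
```

Request:
jog_arm([
  [[0,0,0.1],[0,0,0],-1],
  [[0,0,0.1],[0,0,0],-1],
  [[0,0,0],[0,0,0],-1],
  [[0,0,0],[0,0,0],-1],
])

```text
time_s: 30.28
eef_pos: [0.6356, 0.0072, 0.0076]
ee_rot: [0.0, 1.0, 0.022, -0.0]
wrist_force: [-0.8, -0.0, 0.5]
width: 0.0006
grip_force: 0.0
```

Request:
jog_arm([
  [[0,0,0.1],[0,0,0],-1],
  [[0,0,0.1],[0,0,0],-1],
  [[0,0,0],[0,0,0],-1],
  [[0,0,0],[0,0,0],-1],
])

```text
time_s: 30.62
eef_pos: [0.6355, 0.0072, 0.0056]
ee_rot: [0.0, 1.0, 0.022, -0.0]
wrist_force: [-0.1, 0.1, -0.3]
width: 0.0005
grip_force: 0.0
```

Request:
jog_arm([
  [[0,0,0.1],[0,0,0],-1],
  [[0,0,0.1],[0,0,0],-1],
  [[0,0,0],[0,0,0],-1],
  [[0,0,0],[0,0,0],-1],
])

```text
time_s: 30.95
eef_pos: [0.6355, 0.0072, 0.0036]
ee_rot: [0.0, 1.0, 0.022, -0.0]
wrist_force: [-0.5, 0.4, 0.4]
width: 0.0001
grip_force: 0.0
```

Request:
jog_arm([
  [[0,0,0.1],[0,0,0],-1],
  [[0,0,0.1],[0,0,0],-1],
  [[0,0,0],[0,0,0],-1],
  [[0,0,0],[0,0,0],-1],
])

```text
time_s: 31.28
eef_pos: [0.6355, 0.0072, 0.0016]
ee_rot: [0.0, 1.0, 0.022, -0.0]
wrist_force: [-0.5, -0.2, 0.3]
width: 0.0004
grip_force: 0.0
```

```bash
python3 - <<'E'
from h import *
s=telemetry.get_state();print(s["width"],s["eef_pos"])
d=eyes.camera("wrist");e=eyes.camera("scene")
a=cv2.resize(d["color"][180:330,220:430,::-1],(504,360),interpolation=2);b=cv2.resize(e["color"][190:270,250:357,::-1],(320,240),interpolation=2)
o=np.zeros((600,504,3),np.uint8);o[:360]=a;o[360:,:320]=b;cv2.imwrite("pics/g3.png",np.clip(o.astype(float)*1.8,0,255).astype(np.uint8))
print([(np.round(r["point"],4).tolist(),round(r["conf"],2)) for r in pinpoint("disc","wrist")],[(np.round(r["point"],4).tolist(),round(r["conf"],2)) for r in pinpoint("disc","scene")])
E
```

```text
0.0004182256956688838 [0.63552405 0.00715249 0.00156843]
[([0.6351, 0.0069, 0.0092], 0.62)] [([0.635, 0.0075, 0.0083], 0.62)]
```

View pics/g3.png

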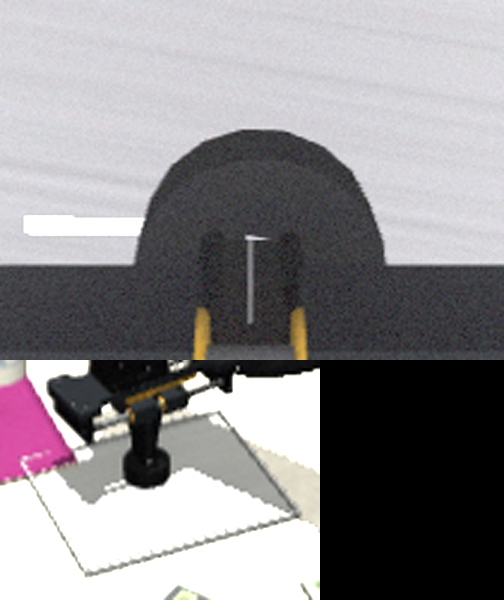

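Request:
jog_arm([
  [[0,0,0.1],[0,0,0],-1],
  [[0,0,0.1],[0,0,0],-1],
  [[0,0,0],[0,0,0],-1],
])

```text
time_s: 31.73
eef_pos: [0.6354, 0.0071, -0.0006]
ee_rot: [0.0, 1.0, 0.022, -0.0]
wrist_force: [0.1, 0.8, 0.6]
width: 0.0007
grip_force: 0.0
```

Request:
jog_arm([
  [[0,0,0.1],[0,0,0],-1],
  [[0,0,0.1],[0,0,0],-1],
  [[0,0,0],[0,0,0],-1],
])

```text
time_s: 31.98
eef_pos: [0.6357, 0.0072, -0.0011]
ee_rot: [0.0, 1.0, 0.022, -0.0]
wrist_force: [-2.8, -0.8, 8.4]
width: 0.0006
grip_force: 3.6
```

Request:
jog_arm([
  [[0,0,0.1],[0,0,0],-1],
  [[0,0,0.1],[0,0,0],-1],
  [[0,0,0],[0,0,0],-1],
])

```text
time_s: 32.23
eef_pos: [0.6357, 0.0072, -0.0012]
ee_rot: [0.001, 1.0, 0.022, -0.0]
wrist_force: [-7.8, -0.7, 17.9]
width: 0.0002
grip_force: 8.9
```

Contact came at a reported z of −0.001, so the real tips sit about 29 mm above the reported TCP. I'll lift, open and go down with that offset.

Request:
jog_arm([
  [[0,0,-1],[0,0,0],-1],
  [[0,0,-3],[0,0,0],0],
  [[0,0,0],[0,0,0],1],
  [[0,0,0],[0,0,0],1],
  [[0,0,0],[0,0,0],1],
  [[0,0,0],[0,0,0],1],
  [[0,0,0],[0,0,0],1],
  [[0,0,0],[0,0,0],1],
  [[0,0,0],[0,0,0],1],
  [[0,0,0],[0,0,0],1],
  [[0,0,2],[0,0,0],1],
  [[0,0,1],[0,0,0],1],
  [[0,0,0],[0,0,0],1],
  [[0,0,0],[0,0,0],1],
])

```text
time_s: 33.4
eef_pos: [0.6347, 0.0072, 0.0048]
ee_rot: [-0.0, 1.0, 0.022, -0.001]
wrist_force: [-0.0, -0.0, 0.1]
width: 0.0791
grip_force: 0.0
```

```bash
python3 - <<'E'
from h import *
s=telemetry.get_state();print(s["width"]);go(.636,.0072,-.016)
d=eyes.camera("wrist");e=eyes.camera("top")
m=masks_of("disc","wrist")[0]["mask"].astype(np.uint8)
c=max(cv2.findContours(m,0,1)[0],key=cv2.contourArea);print(cv2.boundingRect(c))
s2=dict(s);s2["eef_pos"]=np.array(s["eef_pos"])+[0,0,.029]
(cx,cy),ax,_=cv2.fitEllipse(c);print(toplane(d,[(cx,cy)],.022,s2))
for cam in ("wrist","top"):print([(np.round(r["point"],4).tolist(),round(r["conf"],2)) for r in pinpoint("disc",cam)])
E
```

```text
0.07908849054678278
t 33.4 at [0.6347 0.0072 0.0048] tooly -87.5 tilt [-0.002  0.    -1.   ] q [ 0.41  0.51 -0.6   1.67  0.32  1.06 -1.81]
shift cm (tool) [0.13 0.   2.08]
(276, 231, 104, 93)
[[0.62701436 0.00451178 0.022     ]]
[([0.6359, 0.0095, 0.0076], 0.59)]
[]
```

Request:
jog_arm([
  [[0.1,0,0.5],[0,0,0],1],
  [[0,0,0.5],[0,0,0],1],
  [[0,0,0.3],[0,0,0],1],
  [[0,0,0.2],[0,0,0],1],
  [[0,0,0],[0,0,0],1],
])

```text
time_s: 34.07
eef_pos: [0.636, 0.0072, -0.0102]
ee_rot: [-0.0, 1.0, 0.022, -0.001]
wrist_force: [-0.3, -0.3, -0.6]
width: 0.0869
grip_force: 0.0
```

Request:
jog_arm([
  [[0,0,0.2],[0,0,0],1],
  [[0,0,0.2],[0,0,0],1],
  [[0,0,0],[0,0,0],1],
  [[0,0,0],[0,0,0],1],
])

```text
time_s: 34.4
eef_pos: [0.6365, 0.0072, -0.0134]
ee_rot: [0.0, 1.0, 0.022, -0.0]
wrist_force: [-0.2, -0.3, -0.2]
width: 0.0871
grip_force: 0.0
```

Request:
jog_arm([
  [[0,0,0.2],[0,0,0],1],
  [[0,0,0],[0,0,0],1],
  [[0,0,0],[0,0,0],-1],
  [[0,0,0],[0,0,0],-1],
  [[0,0,0],[0,0,0],-1],
  [[0,0,0],[0,0,0],-1],
  [[0,0,0],[0,0,0],-1],
  [[0,0,0],[0,0,0],-1],
  [[0,0,0],[0,0,0],-1],
  [[0,0,0],[0,0,0],-1],
  [[0,0,0],[0,0,0],-1],
])

```text
time_s: 35.32
eef_pos: [0.6366, 0.0071, -0.0153]
ee_rot: [0.0, 1.0, 0.022, -0.0]
wrist_force: [0.1, -0.6, 0.4]
width: 0.048
grip_force: 30.0
```

Disc gripped at 48 mm wide with 30 N. I lift it and carry it to the magazine.

Request:
jog_arm([
  [[0,0,-0.5],[0,0,0],-1],
  [[0,0,-1.5],[0,0,0],-1],
  [[0,0,-3],[0,0,0],-1],
  [[0,0,-3],[0,0,0],-1],
  [[0,0,-3],[0,0,0],-1],
  [[0,0,-2.5],[0,0,0],-1],
  [[0,0,-1.5],[0,0,0],-1],
  [[0,0,0],[0,0,0],-1],
])

```text
time_s: 35.98
eef_pos: [0.6396, 0.008, 0.1406]
ee_rot: [0.0, 1.0, 0.022, 0.004]
wrist_force: [1.1, -1.2, 0.2]
width: 0.0481
grip_force: 30.0
```

Request:
jog_arm([
  [[-0.7,-0.7,0],[0,0,0],-1],
  [[-1.4,-1.5,0],[0,0,0],-1],
  [[-2,-2.2,0],[0,0,0],-1],
  [[-2,-2.2,0],[0,0,0],-1],
  [[-2,-2.2,0],[0,0,0],-1],
  [[-2,-2.2,0],[0,0,0],-1],
  [[-2,-2.2,0],[0,0,0],-1],
  [[-2,-2.2,0],[0,0,0],-1],
  [[-2,-2.2,0],[0,0,0],-1],
  [[-2,-2.2,0],[0,0,0],-1],
  [[-2,-2.2,0],[0,0,0],-1],
  [[-2,-2.2,0],[0,0,0],-1],
  [[-1.4,-1.4,0],[0,0,0],-1],
  [[-0.7,-0.7,0],[0,0,0],-1],
  [[0,0,0],[0,0,0],-1],
  [[0,0,0],[0,0,0],-1],
])

```text
time_s: 37.32
eef_pos: [0.3832, 0.2584, 0.134]
ee_rot: [0.001, 1.0, 0.022, -0.0]
wrist_force: [0.3, -1.1, -1.4]
width: 0.0483
grip_force: 30.0
```

```bash
python3 - <<'E'
from h import *
s=telemetry.get_state();print(s["width"],s["grip_force"]);go(.3835,.259,.0397)
d=eyes.camera("wrist");e=eyes.camera("scene")
for n in ("magazine","disc","follower"):
  for cam in ("wrist","scene"):print(n,cam,[(np.round(r["point"],4).tolist(),round(r["conf"],2)) for r in pinpoint(n,cam)])
o=np.zeros((480,760,3),np.uint8);o[:,:480]=cv2.resize(d["color"][120:360,200:440,::-1],(480,480));o[:240,480:]=cv2.resize(e["color"][250:330,220:313,::-1],(280,240));cv2.imwrite("pics/m1.png",o)
E
```

```text
0.04825825139111523 29.999722838401794
t 37.32 at [0.3832 0.2584 0.134 ] tooly -87.5 tilt [-0.001 -0.001 -1.   ] q [ 0.26 -0.01 -0.89  1.95 -0.01  1.2  -2.16]
shift cm (tool) [ 0.04 -0.07  9.43]
magazine wrist [([0.3881, 0.2599, -0.0035], 0.76)]
magazine scene [([0.3861, 0.2607, -0.0013], 0.9)]
disc wrist [([0.382, 0.2586, 0.1589], 0.79)]
disc scene [([0.3825, 0.2557, 0.1558], 0.71)]Traceback (most recent call last):
  File "<stdin>", line 5, in <module>
ValueError: it knows: calculator, disc, flask, magazine, rubber_mat, small_jar, spill_tray, tall_jar, timer
```

```bash
python3 - <<'E'
from h import *
d=eyes.camera("wrist");e=eyes.camera("scene");t=eyes.camera("top")
o=np.zeros((600,760,3),np.uint8);o[:,:480]=cv2.resize(d["color"][90:390,200:440,::-1],(480,600));o[:300,480:]=cv2.resize(e["color"][235:335,220:313,::-1],(280,300));o[300:,480:]=cv2.resize(t["color"][235:335,160:253,::-1],(280,300));cv2.imwrite("pics/m1.png",o)
E
```

```text
(no output)
```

View pics/m1.png

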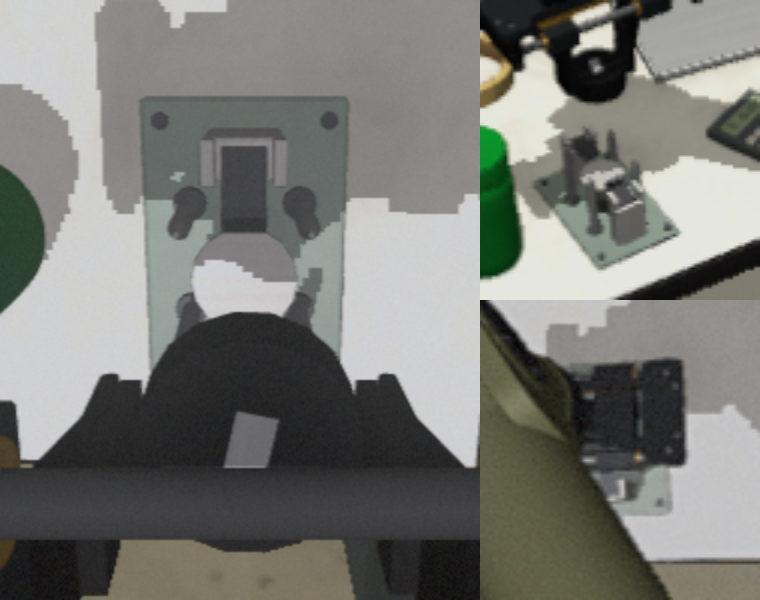

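The wrist crop shows the disc above and in line with the magazine, with the follower at (246,283), the rods round it and the plate edges parallel. The disc needs about 2 mm more in +x and +y. I go down slowly onto the catches.

Request:
jog_arm([
  [[0.2,-0.2,1],[0,0,0],-1],
  [[0,0,2],[0,0,0],-1],
  [[0,0,2],[0,0,0],-1],
  [[0,0,1],[0,0,0],-1],
  [[0,0,0.5],[0,0,0],-1],
  [[0,0,0],[0,0,0],-1],
  [[0,0,0],[0,0,0],-1],
  [[0,0,0],[0,0,0],-1],
])

```text
time_s: 38.43
eef_pos: [0.386, 0.262, 0.0705]
ee_rot: [-0.0, 1.0, 0.022, 0.001]
wrist_force: [-0.5, -0.0, -0.2]
width: 0.0482
grip_force: 30.0
```

```bash
python3 - <<'E'
from h import *
go(.3855,.2603,.0437);print(telemetry.get_state()["wrist_force"])
d=eyes.camera("wrist");e=eyes.camera("scene")
o=np.zeros((600,760,3),np.uint8);o[:,:400]=cv2.resize(d["color"][90:390,220:420,::-1],(400,600));o[:387,400:]=cv2.resize(e["color"][235:335,220:313,::-1],(360,387));cv2.imwrite("pics/m2.png",o)
E
```

```text
t 38.43 at [0.386  0.262  0.0705] tooly -87.5 tilt [ 0.001  0.001 -1.   ] q [ 0.23  0.09 -0.9   2.01  0.08  1.07 -2.24]
shift cm (tool) [-0.06  0.17  2.68]
[-0.53706218 -0.02861266 -0.16750783]
```

View pics/m2.png

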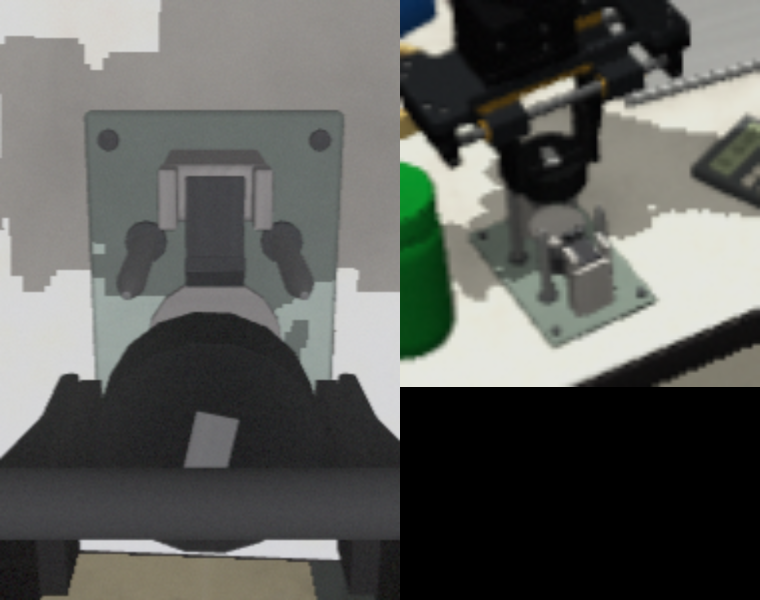

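Request:
jog_arm([
  [[0,0.13,0.5],[0,0,0],-1],
  [[0,0,0.5],[0,0,0],-1],
  [[0,0,0.5],[0,0,0],-1],
  [[0,0,0.4],[0,0,0],-1],
  [[0,0,0.2],[0,0,0],-1],
  [[0,0,0],[0,0,0],-1],
  [[0,0,0],[0,0,0],-1],
])

```text
time_s: 39.12
eef_pos: [0.3852, 0.2602, 0.0485]
ee_rot: [0.0, 1.0, 0.022, -0.0]
wrist_force: [-0.4, 0.1, -1.4]
width: 0.048
grip_force: 30.0
```

```bash
python3 - <<'E'
from h import *
e=eyes.camera("scene")
Rc,t=pose(e)
r=toplane(e,[(233,277.6)],0.0)[0]
f=(.357-t[1])/(r[1]-t[1]);print("y=.357 on ray:",t+f*(r-t))
E
```

```text
y=.357 on ray: [0.31650131 0.357      0.199874  ]
```

Request:
jog_arm([
  [[0,0,0.2],[0,0,0],-1],
  [[0,0,0.2],[0,0,0],-1],
  [[0,0,0.2],[0,0,0],-1],
  [[0,0,0],[0,0,0],-1],
  [[0,0,0],[0,0,0],-1],
])

```text
time_s: 39.58
eef_pos: [0.3853, 0.2602, 0.0426]
ee_rot: [0.0, 1.0, 0.022, -0.0]
wrist_force: [1.0, 0.5, -0.7]
width: 0.0484
grip_force: 30.0
```

Request:
jog_arm([
  [[0,0,0],[0,0,0],0.3],
  [[0,0,0],[0,0,0],0.6],
  [[0,0,0],[0,0,0],0.8],
  [[0,0,0],[0,0,0],0.8],
  [[0,0,0],[0,0,0],0.8],
  [[0,0,0],[0,0,0],0.8],
  [[0,0,0],[0,0,0],0.8],
  [[0,0,-0.5],[0,0,0],0.8],
  [[0,0,-1.5],[0,0,0],0.8],
  [[0,0,-3],[0,0,0],0.8],
  [[0,0,-2],[0,0,0],0.8],
  [[0,0,0],[0,0,0],-1],
  [[0,0,0],[0,0,0],-1],
])

```text
time_s: 40.67
eef_pos: [0.3863, 0.2606, 0.114]
ee_rot: [-0.0, 1.0, 0.022, 0.002]
wrist_force: [-0.4, 0.3, -0.8]
width: 0.0714
grip_force: 0.0
```

Request:
jog_arm([
  [[0,0,0],[0,0,-0.12],-1],
  [[0,0,0],[0,0,-0.12],-1],
  [[0,0,0],[0,0,-0.12],-1],
  [[0,0,0],[0,0,-0.12],-1],
  [[0,0,0],[0,0,-0.12],-1],
  [[0,0,0],[0,0,-0.12],-1],
  [[0,0,0],[0,0,-0.12],-1],
  [[0,0,0],[0,0,-0.12],-1],
  [[0,0,0],[0,0,-0.12],-1],
  [[0,0,0],[0,0,-0.12],-1],
  [[0,0,0],[0,0,-0.12],-1],
  [[0,0,0],[0,0,-0.12],-1],
  [[0,0,0],[0,0,-0.12],-1],
  [[0,0,0],[0,0,0],-1],
  [[0,0,0],[0,0,0],-1],
])

```text
time_s: 41.92
eef_pos: [0.3847, 0.2598, 0.1118]
ee_rot: [-0.0, 0.696, 0.718, -0.001]
wrist_force: [0.1, -0.1, 0.7]
width: 0.0005
grip_force: 0.0
```

```bash
python3 - <<'E'
from h import *
go(.3853,.2602,.054);print(telemetry.get_state()["width"])
d=eyes.camera("wrist");e=eyes.camera("scene")
print([(np.round(r["point"],4).tolist(),round(r["conf"],2)) for c in("wrist","scene") for r in pinpoint("disc",c)])
o=np.zeros((500,760,3),np.uint8);o[:,:400]=cv2.resize(d["color"][130:380,220:420,::-1],(400,500));o[:387,400:]=cv2.resize(e["color"][235:335,220:313,::-1],(360,387));cv2.imwrite("pics/m3.png",o)
E
```

```text
t 41.92 at [0.3847 0.2598 0.1118] tooly 1.7 tilt [-0.002 -0.001 -1.   ] q [ 0.28  0.03 -0.93  1.97  0.02  1.16 -0.63]
shift cm (tool) [0.04 0.08 5.78]
0.00045077538186752495
[([0.3834, 0.2622, 0.0585], 0.89), ([0.3868, 0.2588, 0.0593], 0.68)]
```

View pics/m3.png

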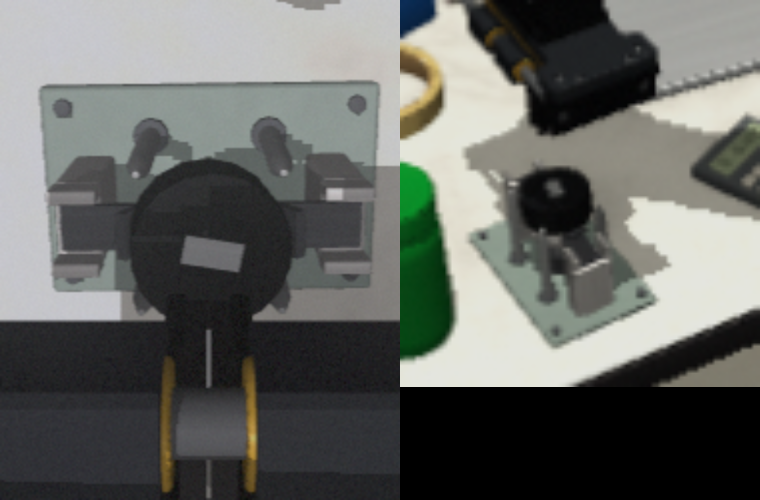

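The disc at (210,240) in the crop rests level on the catches inside the rods. The shut fingers are turned so that the body clears the green jar, and now I press.

Request:
jog_arm([
  [[0,0.05,1.5],[0,0,0],-1],
  [[0,0,2],[0,0,0],-1],
  [[0,0,1],[0,0,0],-1],
  [[0,0,0.5],[0,0,0],-1],
  [[0,0,0.3],[0,0,0],-1],
  [[0,0,0.3],[0,0,0],-1],
  [[0,0,0.3],[0,0,0],-1],
  [[0,0,0.3],[0,0,0],-1],
  [[0,0,0],[0,0,0],-1],
])

```text
time_s: 42.87
eef_pos: [0.386, 0.2603, 0.0507]
ee_rot: [0.0, 0.695, 0.719, 0.0]
wrist_force: [-0.7, -0.3, 0.2]
width: 0.0004
grip_force: 0.0
```

Request:
jog_arm([
  [[0,0,0.3],[0,0,0],-1],
  [[0,0,0.3],[0,0,0],-1],
  [[0,0,0.3],[0,0,0],-1],
  [[0,0,0.3],[0,0,0],-1],
  [[0,0,0.3],[0,0,0],-1],
  [[0,0,0.3],[0,0,0],-1],
  [[0,0,0.3],[0,0,0],-1],
  [[0,0,0],[0,0,0],-1],
])

```text
time_s: 43.53
eef_pos: [0.386, 0.2603, 0.0294]
ee_rot: [0.0, 0.695, 0.719, 0.0]
wrist_force: [1.5, 0.1, 3.5]
width: 0.0008
grip_force: 1.5
```

Request:
jog_arm([
  [[0,0,0.2],[0,0,0],-1],
  [[0,0,0.2],[0,0,0],-1],
  [[0,0,0.2],[0,0,0],-1],
  [[0,0,0.2],[0,0,0],-1],
  [[0,0,0],[0,0,0],-1],
  [[0,0,0],[0,0,0],-1],
])

```text
time_s: 44.03
eef_pos: [0.3861, 0.2603, 0.0219]
ee_rot: [0.0, 0.695, 0.719, 0.0]
wrist_force: [-0.8, -0.8, 7.1]
width: 0.0003
grip_force: 3.1
```

Request:
jog_arm([
  [[0,0,0.15],[0,0,0],-1],
  [[0,0,0.15],[0,0,0],-1],
  [[0,0,0],[0,0,0],-1],
  [[0,0,0],[0,0,0],-1],
  [[0,0,0],[0,0,0],-1],
])

```text
time_s: 44.45
eef_pos: [0.3861, 0.2602, 0.0191]
ee_rot: [0.0, 0.695, 0.719, 0.0]
wrist_force: [0.1, -0.2, 7.4]
width: 0.0003
grip_force: 3.5
```

Request:
jog_arm([
  [[0,0,-0.3],[0,0,0],-1],
  [[0,0,-0.5],[0,0,0],-1],
  [[0,0,-1.5],[0,0,0],-1],
  [[0,0,-3],[0,0,0],-1],
  [[0,0,-3],[0,0,0],-1],
  [[0,0,-1.5],[0,0,0],-1],
  [[0,0,0],[0,0,0],1],
  [[0,0,0],[0,0,0],1],
])

```text
time_s: 45.12
eef_pos: [0.386, 0.26, 0.1168]
ee_rot: [0.001, 0.695, 0.719, 0.0]
wrist_force: [-1.0, 0.8, -0.4]
width: 0.0074
grip_force: 0.0
```

```bash
python3 - <<'E'
from h import *
go(.395,-.332,.21)
d=eyes.camera("wrist");e=eyes.camera("scene")
print([(np.round(r["point"],4).tolist(),round(r["conf"],2)) for c in("wrist","scene") for r in pinpoint("disc",c)])
o=np.zeros((500,760,3),np.uint8);o[:,:400]=cv2.resize(d["color"][130:380,220:420,::-1],(400,500));o[:387,400:]=cv2.resize(e["color"][235:335,220:313,::-1],(360,387));cv2.imwrite("pics/m4.png",o)
eyes.camera("top")
for n in ("small_jar","tall_jar","flask"): print(n,[(np.round(r["point"],4).tolist(),round(r["conf"],2)) for c in("top","scene") for r in pinpoint(n,c)])
E
```

```text
t 45.12 at [0.386  0.26   0.1168] tooly 1.9 tilt [ 0.001 -0.001 -1.   ] q [ 0.3   0.02 -0.94  1.96  0.02  1.17 -0.62]
shift cm (tool) [-59.2   -1.02  -9.28]
[([0.384, 0.2624, 0.0307], 0.56), ([0.3847, 0.2603, 0.0302], 0.61)]
small_jar [([0.5494, -0.1965, 0.0024], 0.97), ([0.3961, -0.3404, 0.0082], 0.95), ([0.3468, -0.4296, -0.0035], 0.76), ([0.3877, 0.2621, 0.0313], 0.58), ([0.5495, -0.1978, -0.0006], 0.59)]
tall_jar [([0.3582, -0.2314, 0.0047], 0.76), ([0.3663, -0.2308, 0.0063], 0.75), ([0.3903, 0.3792, 0.001], 0.74)]
flask [([0.4463, -0.2306, 0.0051], 0.56), ([0.3881, -0.2702, -0.0014], 0.54), ([0.4465, -0.2287, 0.0055], 0.83)]
```

View pics/m4.png

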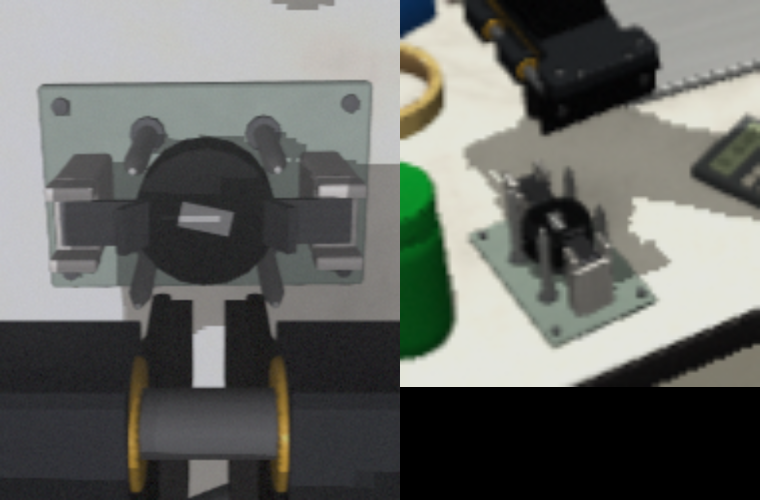

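The disc is caught: its underside is at 30 mm by both cameras, and both catches show over the rim at (130,215) and (280,215). Next is the small jar, with a detour away from the base.

Request:
jog_arm([
  [[0,0,-2.5],[0,0,0],1],
  [[-1.5,0.4,-2.5],[0,0,0],1],
  [[-3,0.75,-2.5],[0,0,0],1],
  [[-3,0.75,-2],[0,0,0],1],
  [[-3,0.75,0],[0,0,0],1],
  [[-3,0.75,0],[0,0,0],1],
  [[-3,0.75,0],[0,0,0],1],
  [[-3,0.75,0],[0,0,0],1],
  [[-3,0.75,0],[0,0,0],1],
  [[-3,0.75,0],[0,0,0],1],
  [[-3,0.75,0],[0,0,0],1],
  [[-3,0.75,0],[0,0,0],1],
  [[0,0,0],[0,0,0],1],
])

```text
time_s: 46.75
eef_pos: [0.4757, -0.0593, 0.2111]
ee_rot: [0.001, 0.699, 0.715, -0.001]
wrist_force: [-0.6, -0.6, -0.4]
width: 0.0869
grip_force: 0.0
```

Request:
jog_arm([
  [[-3,-0.6,0],[0,0,0],1],
  [[-3,-0.85,0],[0,0,0],1],
  [[-3,-0.85,0],[0,0,0],1],
  [[-3,-0.85,0],[0,0,0],1],
  [[-3,-0.85,0],[0,0,0],1],
  [[-3,-0.85,0],[0,0,0],1],
  [[-3,-0.85,0],[0,0,0],1],
  [[-3,-0.85,0],[0,0,0],1],
  [[-2.5,-0.85,0],[0,0,0],1],
  [[0,0,0],[0,0,0.1],1],
  [[0,0,0],[0,0,0.1],1],
  [[0,0,0],[0,0,0.1],1],
  [[0,0,0],[0,0,0],1],
  [[0,0,0],[0,0,0],1],
])

```text
time_s: 47.92
eef_pos: [0.41, -0.3191, 0.2116]
ee_rot: [-0.0, 0.794, 0.608, -0.0]
wrist_force: [-0.7, 0.9, 0.1]
width: 0.0871
grip_force: 0.0
```

```bash
python3 - <<'E'
from h import *
go(.395,-.3336,.0545)
d=eyes.camera("wrist");print([(np.round(r["point"],4).tolist(),round(r["conf"],2)) for r in pinpoint("small_jar","wrist")])
E
```

```text
t 47.92 at [ 0.41   -0.3191  0.2116] tooly -15.1 tilt [-0.  0. -1.] q [ 0.84  0.05 -0.24  1.74  0.01  1.36  0.34]
shift cm (tool) [-1.79 -1.07 15.71]
[([0.5477, -0.2005, -0.0026], 0.73), ([0.3971, -0.3368, 0.0054], 0.67), ([0.34, -0.4275, -0.0031], 0.55)]
```

Request:
jog_arm([
  [[-1.8,-1.05,0],[0,0,0],1],
  [[0,0,1.5],[0,0,0],1],
  [[0,0,3],[0,0,0],1],
  [[0,0,3],[0,0,0],1],
  [[0,0,3],[0,0,0],1],
  [[0,0,3],[0,0,0],1],
  [[0,0,1.5],[0,0,0],1],
  [[0,0,1],[0,0,0],1],
  [[0,0,0],[0,0,0],1],
  [[0,0,0],[0,0,0],1],
  [[0,0,0],[0,0,0],1],
])

```text
time_s: 48.93
eef_pos: [0.3961, -0.3347, 0.0532]
ee_rot: [0.001, 0.795, 0.607, 0.0]
wrist_force: [-0.7, -0.3, 0.2]
width: 0.0871
grip_force: 0.0
```

Request:
jog_arm([
  [[0,0,0],[0,0,0],-1],
  [[0,0,0],[0,0,0],-1],
  [[0,0,0],[0,0,0],-1],
  [[0,0,0],[0,0,0],-1],
  [[0,0,0],[0,0,0],-1],
  [[0,0,0],[0,0,0],-1],
  [[0,0,0],[0,0,0],-1],
  [[0,0,0],[0,0,0],-1],
  [[0,0,-1],[0,0,0],-1],
  [[0,0,-2],[0,0,0],-1],
  [[0,0,-3],[0,0,0],-1],
  [[0,0,-3],[0,0,0],-1],
  [[0,0,-3],[0,0,0],-1],
  [[0,0,-3],[0,0,0],-1],
  [[0,0,-2],[0,0,0],-1],
  [[0,0,-1],[0,0,0],-1],
  [[0,0,0],[0,0,0],-1],
])

```text
time_s: 50.35
eef_pos: [0.3962, -0.3347, 0.2346]
ee_rot: [0.002, 0.795, 0.607, 0.0]
wrist_force: [0.2, -0.2, 0.1]
width: 0.053
grip_force: 30.0
```

Request:
jog_arm([
  [[0,0,0],[0,0,0.12],-1],
  [[0,0,0],[0,0,0.12],-1],
  [[0,0,0],[0,0,0.12],-1],
  [[0,0,0],[0,0,0.12],-1],
  [[0,0,0],[0,0,0.12],-1],
  [[0,0,0],[0,0,0.12],-1],
  [[0,0,0],[0,0,0.12],-1],
  [[0,0,0],[0,0,0.11],-1],
  [[0,0,0],[0,0,0],-1],
  [[0,0,0],[0,0,0],-1],
])

```text
time_s: 51.18
eef_pos: [0.3944, -0.3334, 0.2301]
ee_rot: [-0.001, 0.984, 0.178, -0.001]
wrist_force: [0.0, -1.6, -1.8]
width: 0.0527
grip_force: 30.0
```

```bash
python3 - <<'E'
from h import *
go(.6154,-.0694,.235)
E
```

```text
t 51.18 at [ 0.3944 -0.3334  0.2301] tooly -69.5 tilt [-0.002  0.002 -1.   ] q [ 0.85  0.03 -0.2   1.71  0.01  1.4  -0.57]
shift cm (tool) [ 29.93 -17.01  -0.49]
```

Request:
jog_arm([
  [[0,0,-1.5],[0,0,0],-1],
  [[1,-0.6,0],[0,0,0],-1],
  [[2,-1.1,0],[0,0,0],-1],
  [[2.5,-1.4,0],[0,0,0],-1],
  [[2.5,-1.4,0],[0,0,0],-1],
  [[2.5,-1.4,0],[0,0,0],-1],
  [[2.5,-1.4,0],[0,0,0],-1],
  [[2.5,-1.4,0],[0,0,0],-1],
  [[2.5,-1.4,0],[0,0,0],-1],
  [[2.5,-1.4,0],[0,0,0],-1],
  [[2.5,-1.4,0],[0,0,0],-1],
  [[2.5,-1.4,0],[0,0,0],-1],
  [[2.5,-1.4,0],[0,0,0],-1],
  [[1.4,-1,0],[0,0,0],-1],
  [[0.5,-0.3,0],[0,0,0],-1],
  [[0,0,0],[0,0,0],-1],
  [[0,0,0],[0,0,0],-1],
])

```text
time_s: 52.6
eef_pos: [0.6161, -0.0714, 0.2461]
ee_rot: [0.0, 0.984, 0.176, -0.001]
wrist_force: [-0.0, -0.6, -0.0]
width: 0.0531
grip_force: 30.0
```

```bash
python3 - <<'E'
from h import *
go(.6154,-.0694,.0535)
E
```

```text
t 52.6 at [ 0.6161 -0.0714  0.2461] tooly -69.7 tilt [-0.001 -0.001 -1.   ] q [ 0.45  0.27 -0.47  1.43  0.12  1.47 -1.23]
shift cm (tool) [ 0.03 -0.21 19.26]
```

Request:
jog_arm([
  [[0,-0.2,1],[0,0,0],-1],
  [[0,0,2],[0,0,0],-1],
  [[0,0,3],[0,0,0],-1],
  [[0,0,3],[0,0,0],-1],
  [[0,0,3],[0,0,0],-1],
  [[0,0,3],[0,0,0],-1],
  [[0,0,1.5],[0,0,0],-1],
  [[0,0,1],[0,0,0],-1],
  [[0,0,0.7],[0,0,0],-1],
  [[0,0,0],[0,0,0],-1],
  [[0,0,0],[0,0,0],-1],
  [[0,0,0],[0,0,0],-1],
])

```text
time_s: 53.6
eef_pos: [0.6171, -0.0692, 0.0663]
ee_rot: [0.0, 0.984, 0.176, 0.001]
wrist_force: [0.1, 0.7, -0.7]
width: 0.0533
grip_force: 30.0
```

Request:
jog_arm([
  [[-0.15,0,0.5],[0,0,0],-1],
  [[0,0,0.4],[0,0,0],-1],
  [[0,0,0.3],[0,0,0],-1],
  [[0,0,0.1],[0,0,0],-1],
  [[0,0,0],[0,0,0],-1],
  [[0,0,0],[0,0,0],0.4],
  [[0,0,0],[0,0,0],0.7],
  [[0,0,0],[0,0,0],1],
  [[0,0,0],[0,0,0],1],
  [[0,0,0],[0,0,0],1],
  [[0,0,0],[0,0,0],1],
  [[0,0,-1],[0,0,0],1],
  [[0,0,-3],[0,0,0],1],
  [[0,0,-3],[0,0,0],1],
  [[0,0,-3],[0,0,0],1],
  [[0,0,-3],[0,0,0],1],
  [[0,0,-3],[0,0,0],1],
  [[0,0,-2],[0,0,0],1],
  [[0,0,0],[0,0,0],1],
])

```text
time_s: 55.18
eef_pos: [0.6174, -0.0693, 0.2384]
ee_rot: [0.002, 0.984, 0.176, 0.005]
wrist_force: [0.6, -0.7, 0.1]
width: 0.0871
grip_force: 0.0
```

```bash
python3 - <<'E'
from h import *
go(.366,-.2316,.235)
eyes.camera("wrist")
print([(np.round(r["point"],4).tolist(),round(r["conf"],2)) for c in ("wrist",) for r in pinpoint("small_jar",c)])
E
```

```text
t 55.18 at [ 0.6174 -0.0693  0.2384] tooly -69.7 tilt [ 0.01  -0.001 -1.   ] q [ 0.45  0.27 -0.47  1.46  0.12  1.44 -1.24]
shift cm (tool) [-29.21   6.51   0.12]
[([0.6123, -0.0709, 0.0081], 0.89), ([0.549, -0.1994, -0.0022], 0.76)]
```

Request:
jog_arm([
  [[-1.5,0.3,0],[0,0,0],1],
  [[-3,0.7,0],[0,0,0],1],
  [[-3,0.7,0],[0,0,0],1],
  [[-3,0.7,0],[0,0,0],1],
  [[-3,0.7,0],[0,0,0],1],
  [[-3,0.7,0],[0,0,0],1],
  [[-3,0.7,0],[0,0,0],1],
  [[-3,0.7,0],[0,0,0],1],
  [[-3,0.7,0],[0,0,0],1],
  [[-2.3,0.4,0],[0,0,0],1],
  [[-1.1,0.2,0],[0,0,0],1],
  [[0,0,0],[0,0,0],1],
  [[0,0,0],[0,0,0],1],
])

```text
time_s: 56.37
eef_pos: [0.3664, -0.2299, 0.2312]
ee_rot: [-0.0, 0.984, 0.176, 0.0]
wrist_force: [-0.3, -0.5, 0.5]
width: 0.087
grip_force: 0.0
```

```bash
python3 - <<'E'
from h import *
go(.366,-.2316,.0715)
eyes.camera("wrist")
print([(np.round(r["point"],4).tolist(),round(r["conf"],2)) for r in pinpoint("tall_jar","wrist")])
E
```

```text
t 56.37 at [ 0.3664 -0.2299  0.2312] tooly -69.7 tilt [-0.     0.001 -1.   ] q [ 0.78 -0.16 -0.24  1.88 -0.04  1.41 -0.68]
shift cm (tool) [-0.1   0.16 15.97]
[([0.3657, -0.2306, 0.005], 0.97)]
```

Request:
jog_arm([
  [[-0.1,0.1,1.5],[0,0,0],1],
  [[0,0,3],[0,0,0],1],
  [[0,0,3],[0,0,0],1],
  [[0,0,3],[0,0,0],1],
  [[0,0,2.5],[0,0,0],1],
  [[0,0,1.5],[0,0,0],1],
  [[0,0,0.5],[0,0,0],1],
  [[0,0,0],[0,0,0],1],
  [[0,0,0],[0,0,0],-1],
  [[0,0,0],[0,0,0],-1],
  [[0,0,0],[0,0,0],-1],
  [[0,0,0],[0,0,0],-1],
  [[0,0,0],[0,0,0],-1],
  [[0,0,0],[0,0,0],-1],
  [[0,0,0],[0,0,0],-1],
])

```text
time_s: 57.72
eef_pos: [0.366, -0.2322, 0.0826]
ee_rot: [0.001, 0.984, 0.176, 0.001]
wrist_force: [0.2, 0.1, 3.8]
width: 0.0638
grip_force: 30.0
```

Request:
jog_arm([
  [[0,0,0],[0,0,0],-1],
  [[0,0,-1],[0,0,0],-1],
  [[0,0,-2],[0,0,0],-1],
  [[0,0,-3],[0,0,0],-1],
  [[0,0,-3],[0,0,0],-1],
  [[0,0,-3],[0,0,0],-1],
  [[0,0,-3],[0,0,0],-1],
  [[0,0,-2],[0,0,0],-1],
  [[0,0,-1.5],[0,0,0],-1],
  [[0,0,0],[0,0,0],-1],
])

```text
time_s: 58.55
eef_pos: [0.3666, -0.2326, 0.2701]
ee_rot: [0.002, 0.984, 0.176, 0.002]
wrist_force: [0.5, 0.2, -1.5]
width: 0.0637
grip_force: 30.0
```

Request:
jog_arm([
  [[0.8,-0.5,0],[0,0,0],-1],
  [[1.6,-1,0],[0,0,0],-1],
  [[2.1,-1.3,0],[0,0,0],-1],
  [[2.1,-1.3,0],[0,0,0],-1],
  [[2.1,-1.3,0],[0,0,0],-1],
  [[2.1,-1.3,0],[0,0,0],-1],
  [[2.1,-1.3,0],[0,0,0],-1],
  [[2.1,-1.3,0],[0,0,0],-1],
  [[2.1,-1.3,0],[0,0,0],-1],
  [[2.1,-1.3,0],[0,0,0],-1],
  [[2.1,-1.3,0],[0,0,0],-1],
  [[2.1,-1.3,0],[0,0,0],-1],
  [[1.6,-1.1,0],[0,0,0],-1],
  [[1,-0.7,0],[0,0,0],-1],
  [[0,0,0],[0,0,0],-1],
  [[0,0,0],[0,0,0],-1],
])

```text
time_s: 59.88
eef_pos: [0.5517, 0.0122, 0.2647]
ee_rot: [-0.001, 0.984, 0.177, -0.002]
wrist_force: [0.0, -0.9, -0.9]
width: 0.0637
grip_force: 30.0
```

```bash
python3 - <<'E'
from h import *
go(.5545,.0115,.0825)
E
```

```text
t 59.88 at [0.5517 0.0122 0.2647] tooly -69.6 tilt [-0.004  0.001 -1.   ] q [ 0.47  0.13 -0.59  1.56  0.07  1.48 -1.34]
shift cm (tool) [ 0.29  0.2  18.22]
```

Request:
jog_arm([
  [[0.2,0.15,1],[0,0,0],-1],
  [[0,0,2],[0,0,0],-1],
  [[0,0,3],[0,0,0],-1],
  [[0,0,3],[0,0,0],-1],
  [[0,0,3],[0,0,0],-1],
  [[0,0,2.5],[0,0,0],-1],
  [[0,0,1.5],[0,0,0],-1],
  [[0,0,0.7],[0,0,0],-1],
  [[0,0,0],[0,0,0],-1],
  [[0,0,0],[0,0,0],-1],
  [[0,0,0],[0,0,0],-1],
])

```text
time_s: 60.8
eef_pos: [0.5562, 0.01, 0.101]
ee_rot: [0.0, 0.984, 0.176, 0.001]
wrist_force: [-0.6, -0.6, -0.6]
width: 0.0639
grip_force: 30.0
```

Request:
jog_arm([
  [[-0.1,-0.15,0.6],[0,0,0],-1],
  [[0,0,0.6],[0,0,0],-1],
  [[0,0,0.4],[0,0,0],-1],
  [[0,0,0.2],[0,0,0],-1],
  [[0,0,0],[0,0,0],-1],
  [[0,0,0],[0,0,0],-1],
])

```text
time_s: 61.3
eef_pos: [0.5541, 0.0119, 0.0827]
ee_rot: [0.0, 0.984, 0.176, 0.0]
wrist_force: [-1.2, -0.3, 5.2]
width: 0.0633
grip_force: 30.0
```

Touched down. I release, rise and go back to the flask at (0.4458, −0.2332).

Request:
jog_arm([
  [[0,0,0],[0,0,0],0.5],
  [[0,0,0],[0,0,0],0.7],
  [[0,0,0],[0,0,0],1],
  [[0,0,0],[0,0,0],1],
  [[0,0,0],[0,0,0],1],
  [[0,0,0],[0,0,0],1],
  [[0,0,-1],[0,0,0],1],
  [[0,0,-2],[0,0,0],1],
  [[0,0,-3],[0,0,0],1],
  [[0,0,-3],[0,0,0],1],
  [[0,0,-3],[0,0,0],1],
  [[0,0,-3],[0,0,0],1],
  [[0,0,0],[0,0,0],1],
  [[0,0,0],[0,0,0],1],
])

```text
time_s: 62.47
eef_pos: [0.5551, 0.0117, 0.2345]
ee_rot: [0.001, 0.984, 0.176, 0.002]
wrist_force: [0.2, -0.2, -1.1]
width: 0.0872
grip_force: 0.0
```

Request:
jog_arm([
  [[-1.2,1.2,0],[0,0,0],1],
  [[-2.3,2.4,0],[0,0,0],1],
  [[-2.3,2.4,0],[0,0,0],1],
  [[-2.3,2.4,0],[0,0,0],1],
  [[-2.3,2.4,0],[0,0,0],1],
  [[-2.3,2.4,0],[0,0,0],1],
  [[-2.3,2.4,0],[0,0,0],1],
  [[-2.3,2.3,0],[0,0,0],1],
  [[-1.3,1.2,0],[0,0,0],1],
  [[0,0,0],[0,0,0],1],
  [[0,0,0],[0,0,0],1],
])

```text
time_s: 63.38
eef_pos: [0.4442, -0.2327, 0.2305]
ee_rot: [-0.001, 0.985, 0.175, -0.001]
wrist_force: [-0.4, 0.7, -0.4]
width: 0.0868
grip_force: 0.0
```

```bash
python3 - <<'E'
from h import *
go(.4455,-.2335,.092)
eyes.camera("scene")
print([(n,np.round(r["point"],4).tolist(),round(r["conf"],2)) for n in("tall_jar","flask") for r in pinpoint(n,"scene")])
E
```

```text
t 63.38 at [ 0.4442 -0.2327  0.2305] tooly -69.9 tilt [-0.002  0.001 -1.   ] q [ 0.78  0.   -0.35  1.74  0.    1.4  -0.79]
shift cm (tool) [ 0.11  0.15 13.85]
[('tall_jar', [0.3901, 0.3764, 0.0026], 0.95), ('tall_jar', [0.5547, 0.0117, 0.0094], 0.72), ('flask', [0.4456, -0.2313, 0.0066], 0.64)]
```

Descend to z ≈ 0.092, 2 cm lower on the neck than before, and grip.

Request:
jog_arm([
  [[0,0.1,1.5],[0,0,0],1],
  [[0,0,3],[0,0,0],1],
  [[0,0,3],[0,0,0],1],
  [[0,0,3],[0,0,0],1],
  [[0,0,2],[0,0,0],1],
  [[0,0,1.3],[0,0,0],1],
  [[0,0,0],[0,0,0],1],
  [[0,0,0],[0,0,0],1],
  [[0,0,0],[0,0,0],-1],
  [[0,0,0],[0,0,0],-1],
  [[0,0,0],[0,0,0],-1],
  [[0,0,0],[0,0,0],-1],
  [[0,0,0],[0,0,0],-1],
  [[0,0,0],[0,0,0],-1],
  [[0,0,0],[0,0,0],-1],
  [[0,0,0],[0,0,0],-1],
  [[0,0,0],[0,0,0],-1],
  [[0,0,0],[0,0,0],-1],
  [[0,0,0],[0,0,0],-1],
  [[0,0,0],[0,0,0],-1],
])

```text
time_s: 65.2
eef_pos: [0.4456, -0.233, 0.0935]
ee_rot: [-0.0, 0.984, 0.176, -0.0]
wrist_force: [0.8, 0.3, -0.6]
width: 0.0357
grip_force: 29.9
```

Request:
jog_arm([
  [[0,0,-1],[0,0,0],-1],
  [[0,0,-2],[0,0,0],-1],
  [[0,0,-3],[0,0,0],-1],
  [[0,0,-3],[0,0,0],-1],
  [[0,0,-3],[0,0,0],-1],
  [[0,0,-2.5],[0,0,0],-1],
  [[0,0,-1.5],[0,0,0],-1],
  [[0,0,0],[0,0,0],-1],
])

```text
time_s: 65.87
eef_pos: [0.4479, -0.2339, 0.2585]
ee_rot: [0.003, 0.984, 0.176, 0.003]
wrist_force: [0.7, -0.2, -0.6]
width: 0.0356
grip_force: 29.9
```

Request:
jog_arm([
  [[0.7,-0.55,0],[0,0,0],-1],
  [[1.5,-1.2,0],[0,0,0],-1],
  [[2,-1.65,0],[0,0,0],-1],
  [[2,-1.65,0],[0,0,0],-1],
  [[2,-1.65,0],[0,0,0],-1],
  [[2,-1.65,0],[0,0,0],-1],
  [[2,-1.65,0],[0,0,0],-1],
  [[2,-1.65,0],[0,0,0],-1],
  [[2,-1.65,0],[0,0,0],-1],
  [[2,-1.65,0],[0,0,0],-1],
  [[2,-1.65,0],[0,0,0],-1],
  [[2,-1.65,0],[0,0,0],-1],
  [[2,-1.65,0],[0,0,0],-1],
  [[2,-1.6,0],[0,0,0],-1],
  [[1.3,-1.1,0],[0,0,0],-1],
  [[0.6,-0.4,0],[0,0,0],-1],
  [[0,0,0],[0,0,0],-1],
  [[0,0,0],[0,0,0],-1],
])

```text
time_s: 67.37
eef_pos: [0.6289, 0.0796, 0.2524]
ee_rot: [0.0, 0.984, 0.176, -0.001]
wrist_force: [0.2, -0.1, -1.1]
width: 0.0357
grip_force: 29.9
```

```bash
python3 - <<'E'
from h import *
go(.630,.0806,.0935)
E
```

```text
t 67.37 at [0.6289 0.0796 0.2524] tooly -69.7 tilt [-0.003 -0.001 -1.   ] q [ 0.31  0.33 -0.62  1.38  0.19  1.5  -1.52]
shift cm (tool) [ 0.18 -0.05 15.89]
```

Request:
jog_arm([
  [[0.1,0,1],[0,0,0],-1],
  [[0,0,2],[0,0,0],-1],
  [[0,0,3],[0,0,0],-1],
  [[0,0,3],[0,0,0],-1],
  [[0,0,3],[0,0,0],-1],
  [[0,0,1.5],[0,0,0],-1],
  [[0,0,0.7],[0,0,0],-1],
  [[0,0,0],[0,0,0],-1],
  [[0,0,0],[0,0,0],-1],
  [[0,0,0],[0,0,0],-1],
])

```text
time_s: 68.2
eef_pos: [0.6317, 0.0801, 0.1134]
ee_rot: [0.0, 0.984, 0.176, 0.001]
wrist_force: [0.1, 0.5, -1.5]
width: 0.0356
grip_force: 29.9
```

Request:
jog_arm([
  [[-0.1,0,0.7],[0,0,0],-1],
  [[0,0,0.6],[0,0,0],-1],
  [[0,0,0.4],[0,0,0],-1],
  [[0,0,0.2],[0,0,0],-1],
  [[0,0,0.1],[0,0,0],-1],
  [[0,0,0],[0,0,0],-1],
  [[0,0,0],[0,0,0],-1],
])

```text
time_s: 68.78
eef_pos: [0.6298, 0.0805, 0.0932]
ee_rot: [0.0, 0.984, 0.176, 0.0]
wrist_force: [-3.2, 0.7, 8.8]
width: 0.0354
grip_force: 30.0
```

Request:
jog_arm([
  [[0,0,-0.05],[0,0,0],-1],
  [[0,0,0],[0,0,0],-0.1],
  [[0,0,0],[0,0,0],0.2],
  [[0,0,0],[0,0,0],0.6],
  [[0,0,0],[0,0,0],1],
  [[0,0,0],[0,0,0],1],
  [[0,0,0],[0,0,0],1],
  [[0,0,0],[0,0,0],1],
  [[0,0,-1],[0,0,0],1],
  [[0,0,-2],[0,0,0],1],
  [[0,0,-3],[0,0,0],1],
  [[0,0,-3],[0,0,0],1],
  [[0,0,-3],[0,0,0],1],
  [[0,0,-3],[0,0,0],1],
  [[0,0,-2],[0,0,0],1],
  [[0,0,0],[0,0,0],1],
])

```text
time_s: 70.12
eef_pos: [0.6321, 0.0811, 0.2689]
ee_rot: [0.0, 0.984, 0.176, 0.005]
wrist_force: [0.7, 0.3, 1.0]
width: 0.0868
grip_force: 0.0
```

Request:
jog_arm([
  [[-2,2,0],[0,0,0],1],
  [[-2,2.5,0],[0,0,0],1],
  [[-2,2.5,0],[0,0,0],1],
  [[-2,2.5,0],[0,0,0],1],
  [[-2,2.5,0],[0,0,0],1],
  [[-2,2.5,0],[0,0,0],1],
  [[-2,2.5,0],[0,0,0],1],
  [[-2,2.5,0],[0,0,0],1],
  [[-2,2.5,0],[0,0,0],1],
  [[-2,2.5,0],[0,0,0],1],
  [[-2,2.5,0],[0,0,0],1],
  [[0,0,0],[0,0,0],1],
  [[0,0,0],[0,0,0],1],
  [[0,0,0],[0,0,0],1],
])

```text
time_s: 71.28
eef_pos: [0.5169, -0.2487, 0.2621]
ee_rot: [-0.0, 0.984, 0.176, 0.0]
wrist_force: [-0.3, 0.7, 0.2]
width: 0.0871
grip_force: 0.0
```

```bash
python3 - <<'E'
from h import *
d=eyes.camera("top");e=eyes.camera("scene")
for n in ("disc","small_jar","tall_jar","flask","calculator","timer"):
  for c in("top","scene"): print(n,c,[(np.round(r["point"],4).tolist(),round(r["conf"],2)) for r in pinpoint(n,c)])
o=np.zeros((580,760,3),np.uint8);o[:360]=cv2.resize(d["color"][140:320,130:510,::-1],(760,360));o[360:,:528]=cv2.resize(e["color"][180:345,160:556,::-1],(528,220));cv2.imwrite("pics/f.png",o)
E
```

```text
disc top [([0.3872, 0.2594, 0.0292], 0.68)]
disc scene [([0.3873, 0.2629, 0.0283], 0.7)]
small_jar top [([0.6163, -0.0742, 0.006], 0.8), ([0.3432, -0.4276, 0.001], 0.79), ([0.547, -0.1956, 0.0019], 0.61)]
small_jar scene [([0.5541, -0.2015, -0.0039], 0.84), ([0.6081, -0.0708, 0.0052], 0.68), ([0.6093, 0.0068, -0.0], 0.16)]
tall_jar top [([0.388, 0.3754, -0.0005], 0.97), ([0.5478, 0.0128, 0.0038], 0.63)]
tall_jar scene [([0.391, 0.3742, -0.0006], 0.71), ([0.5532, 0.0132, 0.0069], 0.7)]
flask top [([0.6323, 0.0807, 0.0067], 0.64)]
flask scene [([0.6287, 0.0818, 0.0051], 0.76), ([0.5543, 0.0155, 0.0094], 0.62), ([0.3631, -0.0669, 0.0022], 0.51)]
calculator top [([0.3852, 0.0712, 0.0008], 0.56), ([0.3884, 0.2616, 0.0272], 0.16)]
calculator scene [([0.3818, 0.0804, -0.0011], 0.62)]
timer top [([0.3596, -0.0667, 0.0014], 0.86)]
timer scene [([0.3623, -0.0683, 0.0033], 0.73)]
```

View pics/f.png

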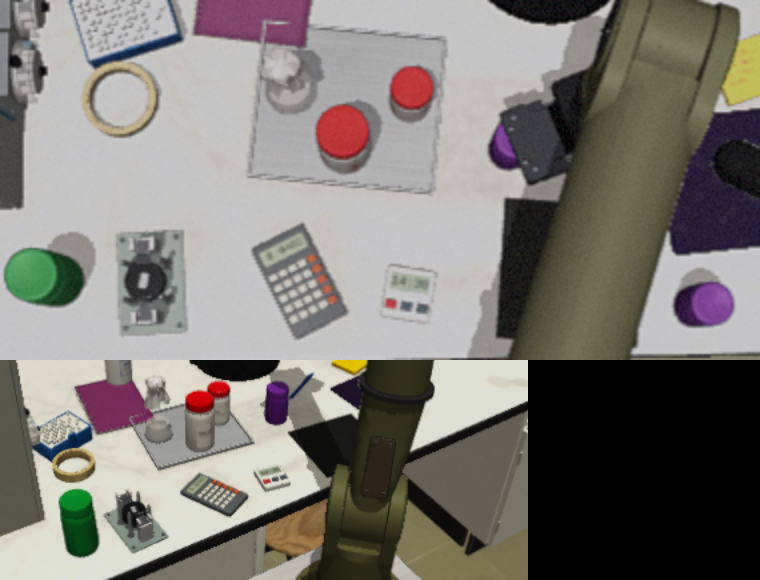

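The final picture shows the disc caught in the magazine at (146,282). The flask (288,72), tall jar (343,132) and small jar (411,88) stand upright in their old places, and the calculator and timer look unmoved. The arm touches nothing.

```bash
python3 -c "
from rig import ticket
print(ticket.close_job())"
```

```text
the job is handed in; nothing more can be done
None
```

Job handed in at about 71 s: the disc is caught under both magazine catches, the two jars and the flask are upright in the tray where they stood, and the calculator and timer were left alone.

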